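# Fetch the loupe from behind the reel and the ring box

## Task

The loupe is shut in on its wooden stand between the wire reel and the ring box: first stand the reel and the ring box in the empty aluminium side tray, then set the loupe on the middle of the steel bench block. Finally put the reel and the ring box back on the stand, each in the place it came from, with the ring box square to the stand as before. Keep the reel, the ring box and the loupe upright all the time and leave the pliers, the tweezers, the zinc cap and the wooden plug where they lie.

Things in the scene. Friction and masses are not known exactly. Their poses are not given: they have to be found in the camera images.
- reel_center (a point): Wire reel standing upright: dark wooden round flanges with pale copper wire between them, 34 mm in diameter, 54 mm high, 40 g; it blocks the loupe. The point is its centre, 27 mm above its underside; z is its upright axis. Grasp it round the body from above. It starts on one of the stand's two cork pads (either one).
- ring_box_center (a point): Ring box: small purple flocked box with a lid that does not open, 40 mm (its x) by 46 mm (its y) by 32 mm high, 45 g; it blocks the loupe too. The point is on its vertical axis, 12 mm above its underside (grip its lower 22 mm across its 40 mm width); z is up. It starts on the other cork pad, its x axis within about 0.1 rad of the stand's x axis.
- loupe_center (a point): Loupe: small round whitish-grey pot shape, 31 mm in diameter, 18 mm high, 50 g, standing in the middle of the stand. The point is its centre, 9 mm above its underside; z is up. To be set on the bench block.
- loupe_stand: Fixed wooden stand: board 80 mm (its x) by 140 mm (its y), top 10 mm above the work surface; origin at the centre of its underside. Two cheeks at x = +-25 mm (8 mm thick, 32 mm long in y, 22 mm high above the board) flank the loupe, so it is gripped along the stand's y. Flush round cork pads, 52 mm wide, at y = +-45 mm carry reel and ring box, gripped along the stand's x.
- side_tray: Fixed low aluminium tray, empty at the start, 90 mm (its x) by 140 mm (its y) outside, walls 5 mm thick and 12 mm high; inner floor 80 by 130 mm, 5 mm above the work surface. Origin at the centre of its underside. The side area for the reel and the ring box, one in each half (e.g. at y = +34 and -34 mm).
- bench_block: Fixed square grey steel bench block, 68 x 68 mm, top 18 mm above the work surface. Origin at the centre of its underside. The loupe goes on the middle of its top.
- pliers: Green-handled pliers lying flat, 140 mm long (its x), 47 mm wide, 11 mm high; bystander. Origin at the centre of the underside.
- tweezers: Steel tweezers lying flat, 130 mm long (its x), 15 mm wide, 8 mm high; bystander. Origin at the centre of the underside.
- zinc_cap: Grey zinc cap, ring-shaped from above, 28 mm in diameter, 9 mm high; bystander left of the bench pin (the wooden tongue above the board). Origin at the centre of the underside.
- wood_plug: Round wooden plug, 28 mm in diameter, 10 mm high; bystander right of the bench pin. Origin at the centre of the underside.
Things that resemble listed ones, but are neither listed nor needed, are in the scene too. Leave any pink or yellow look-alike of the part that bears reel_center alone.

How it is judged (in metres and radians):
On the way, in this order (a step that is already met when the one before it is completed fails the run):
1. the reel and the ring box both stand upright in the side tray (x of reel_center in the frame of side_tray between -0.03 and 0.03 m and y of reel_center in the frame of side_tray between -0.056 and 0.056 m and z of reel_center in the frame of side_tray between 0.026 and 0.038 m and angle between each of reel_center, ring_box_center's own z axis and vertical below 0.15 rad and x of ring_box_center in the frame of side_tray between -0.03 and 0.03 m and y of ring_box_center in the frame of side_tray between -0.056 and 0.056 m and z of ring_box_center in the frame of side_tray between 0.011 and 0.023 m), for 0.2 s.
2. the loupe stands on the middle of the bench block while the reel and the ring box are still in the side tray (all of step 1 and horizontal distance between loupe_center and bench_block below 0.012 m and height (world z) of loupe_center between 0.023 and 0.032 m and angle between loupe_center's own z axis and vertical below 0.15 rad), for 0.2 s.
At the end, for the whole second after the job is handed in: Loupe upright on the bench block, its centre within 12 mm of the block's middle; reel and ring box upright on the stand, each within 12 mm of where it was at the start, the ring box square to the stand within 0.35 rad (either way round); all released and at rest (distance of each of reel_center, ring_box_center from where it was at the start of the episode below 0.012 m and angle between each of reel_center, ring_box_center, loupe_center's own z axis and vertical below 0.15 rad and angle between the x axis of ring_box_center and the x axis of loupe_stand, either way round below 0.35 rad and horizontal distance between loupe_center and bench_block below 0.012 m and height (world z) of loupe_center between 0.023 and 0.032 m and linear speed of each of reel, ring_box, loupe below 0.02 m/s and angular speed of each of reel, ring_box, loupe below 0.3 rad/s); the robot touches nothing.
It fails at once if the reel, the ring box or the loupe is tipped by more than 0.6 rad (angle between any of reel_center, ring_box_center, loupe_center's own z axis and vertical above 0.6 rad).
It fails at once if the pliers, tweezers, zinc cap or wooden plug is shifted by more than 20 mm (distance of any of pliers, tweezers, zinc_cap, wood_plug from where it was at the start of the episode above 0.02 m).
It also fails if it takes over 112 s, if anything falls off the work surface, if the arm or the gripper's body presses on something with over 40 N, if the wrist force passes 120 N, or if a joint passes its speed limit or range.

## Robot

A 6-joint arm with a two-finger parallel gripper is mounted at the origin on a cart in front of the work surface, level with it; the furniture and walls round the work are solid. World frame = base frame: x ahead of the robot, y to its left, z up, the work surface at z = 0. Lengths are in m, angles in degrees, forces in N, time in s.
With the tool pointing down it reaches from about 0.4 to 0.825 m from the base axis. Payload 7 kg.
Tool frame: the origin (TCP) lies at the centre of the arm's flange, where the gripper is bolted on; the fingertips stand 178 mm ahead of it and the grasp point (between the pads) lies 159 mm ahead of it; x points along the fingers, y is the direction in which the jaws open and shut, and the axes are right-handed (so a half turn about x gives the same grasp; the last joint's range is limited). The gripper opens to 88 mm and grips with 3 to 60 N. Pads are 19 mm wide; open, the fingers measure 130 mm over their backs; the gripper's body (78 mm by 193 mm) begins 47 mm behind the grasp point.
Start: joints at [80.392, 20.546, 0.682, 0, -70.136, -16.507], TCP at [0.297, 0.606, 0.405] pointing down, gripper open.
Joint ranges: [-176.03, 176.03], [-82.01, 121.73], [-58.28, 71.71], [-173.87, 95.51], [-174.79, -0.11], [-173.66, 173.66]. Speed limits (degrees/s): [136.94, 136.94, 172.46, 180, 180, 180].

## Interface

Orientations are given as [roll, pitch, yaw] about the fixed x, y, z axes, in that order (R = Rz(yaw) Ry(pitch) Rx(roll)).
In Python, from plant import ctrl gives the robot as it stands. The module is installed in compiled form; this text tells all that it offers.
- The arm moves only by the shell command python3 -m inch 'ROWS'. ROWS is JSON, one flat list of numbers, 7 for each row, row after row: the shift along the tool's x, y, z in m, then the turn, a rotation vector about the tool's x, y, z in degrees, then the finger opening in m, from 0 to 0.0876. In form: [dx, dy, dz, rx, ry, rz, hand, dx, dy, dz, rx, ry, rz, hand, ...]. A call has 1 to 20 rows; each row shifts and turns the pose as measured when the row begins, along the tool's axes as they then stand; what a row does not reach is not made up. A row lasts 1/8 s, in which the tool goes at most 62.5 mm and 10.7 degrees, less where a joint would pass 70% of its speed; a pose out of reach is approached as far as the arm can. A call with a gripper value outside its range is refused whole. The fingers move at their own pace and stop on an object; the grip force is fixed at half the most. Time passes only in rows, so rows that do not move let the fingers close. It gives the time, the measured TCP pose, the force and the opening at its end, in the units of the state.
- ctrl.get_obs(): the state, without advancing time (a new reading comes with each control period).
- ctrl.snapshot(name): name is "scene" or "side" or "wrist"; returns a dict with "color" (420x560x3 uint8, red, green, blue), "depth" (420x560 float32, m along the optical axis (not along the pixel's ray), 0 where there is no reading), "K" (3x3 intrinsics, pixels), "position" and "attitude" of the camera in the world; the wrist camera has in their place "hand_eye" (4x4, takes a point from camera to tool coordinates, whose origin is the TCP and whose axes are the tool frame's). Camera axes: x right, y up, looking along -z (the intrinsics and any distortion apply to the point x, -y, -z); pixel columns grow to the right and rows downward; lengths in m; the calibration is good to about 2 mm. A picture is of the moment at which its call begins: read the wrist's pose just before it.
- ctrl.close_job(): hands the job in, once; it reports no verdict.
The state is a dict: "clock": time; "joint_pos": joint angles; "qvel": joint speeds; "tau": joint torques, N m; "tool_pos": TCP position; "orientation": TCP orientation; "force": force on the tool from outside, world axes, zero at the start; "moment": the same for the moment, N m; "opening": finger opening in m.
Only numpy, scipy, OpenCV 4.12 (cv2) and the standard library are available. Lean on these libraries where they do the work, as an engineer would, in place of code of your own. Each camera call takes 0.05 s, during which the arm holds its last target.

## Working session

There is one attempt and no reset: what is moved stays moved. The work goes in short steps, Python scripts to look and compute and a shell command to move; the robot and the scene stay as the last step left them, time stands still between calls to the robot, and variables do not carry over. Pictures are saved under pics/ and viewed, and the job is handed in when it is done.

```bash
mkdir -p pics
cat > h.py <<'E'
import numpy as np, cv2
from plant import ctrl
from scipy.spatial.transform import Rotation as R
def save(n,f,crop=None,s=1):
    im=f["color"][:,:,::-1]
    if crop: im=im[crop[1]:crop[3],crop[0]:crop[2]]
    if s!=1: im=cv2.resize(im,None,fx=s,fy=s,interpolation=cv2.INTER_CUBIC)
    cv2.imwrite(f"pics/{n}.png",im)
E
python3 - <<'E'
from h import *
import pickle
o=ctrl.get_obs();print(o)
d={}
for n in("scene","side","wrist"):
    d[n]=ctrl.snapshot(n);save(n+"0",d[n]);print(n,{k:v for k,v in d[n].items() if k not in("color","depth")})
d["obs"]=o
pickle.dump(d,open("d0.pkl","wb"))
E
```

```text
{'clock': 0.0, 'joint_pos': array([ 8.03897130e+01,  2.05910780e+01,  6.32800100e-01, -2.06743325e-02,
       -7.01364633e+01, -1.65050071e+01]), 'qvel': array([-0.0557584 ,  0.04337815, -0.03943996,  0.01463998,  0.00083247,
        0.05594827]), 'tau': array([ 1.42080757e-03, -5.82723856e+01,  2.93050396e+01,  6.99701115e+00,
        7.12331981e-03, -1.60876893e-04]), 'tool_pos': array([0.29705243, 0.60589428, 0.40371734]), 'orientation': array([  94.91379941,   89.90328521, -111.20853543]), 'force': array([0.18430137, 0.37659437, 0.99768819]), 'moment': array([ 0.0406326 ,  0.04699273, -0.02709301]), 'opening': 0.08769028456671481}
scene {'K': array([[450.89644146,   0.        , 277.61182092],
       [  0.        , 450.89644146, 203.46257922],
       [  0.        ,   0.        ,   1.        ]]), 'position': array([0.14164437, 0.44831933, 0.63833793]), 'attitude': array([  46.08068352,   -0.24203502, -140.7571278 ])}
side {'K': array([[409.5545189 ,   0.        , 280.44324136],
       [  0.        , 409.5545189 , 213.22549702],
       [  0.        ,   0.        ,   1.        ]]), 'position': array([0.36875437, 0.65565637, 0.55855338]), 'attitude': array([  53.73615299,    1.30149985, -166.39009106])}
wrist {'K': array([[357.24697639,   0.        , 275.58779344],
       [  0.        , 357.24697639, 218.96557884],
       [  0.        ,   0.        ,   1.        ]]), 'hand_eye': array([[ 1.27791277e-04,  2.72085651e-01, -9.62273029e-01,
         2.12437234e-02],
       [ 9.99999916e-01,  3.39392775e-04,  2.28765812e-04,
        -1.11958803e-03],
       [ 3.88832408e-04, -9.62272978e-01, -2.72085585e-01,
        -7.27256041e-02],
       [ 0.00000000e+00,  0.00000000e+00,  0.00000000e+00,
         1.00000000e+00]])}
```

View pics/scene0.png

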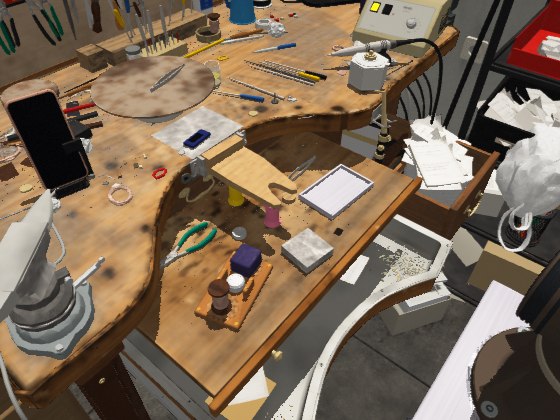

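View pics/side0.png

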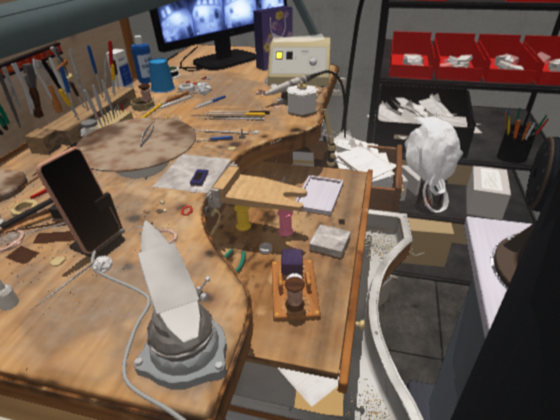

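View pics/wrist0.png

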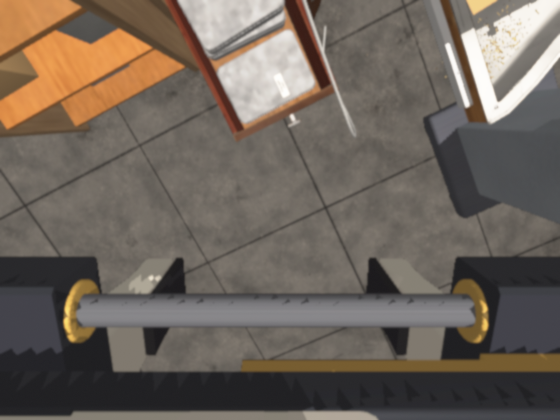

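The scene view shows the stand at about (232,293), with the reel (220,295), loupe (235,283) and ring box (245,260) on it. The bench block is at (307,250), the tray at (337,190), the pliers at (195,240), and the zinc cap at (239,234). The yellow (236,198) and pink (272,216) look-alikes are near the bench pin. I'll enlarge that area.

Run:
```python
from h import *
import pickle
d=pickle.load(open("d0.pkl","rb"))
save("scene_c1",d["scene"],(140,140,400,335),3)
save("side_c1",d["side"],(200,140,400,340),3)
```

```text
(no output)
```

View pics/scene_c1.png

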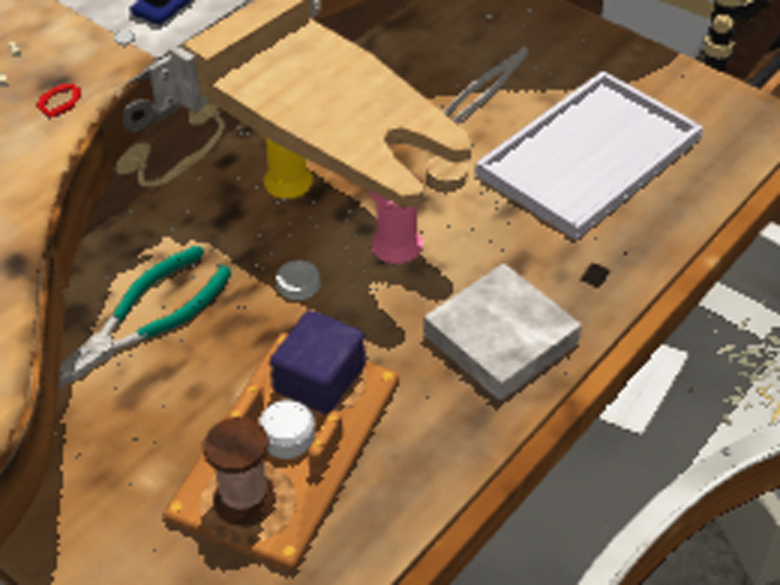

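View pics/side_c1.png

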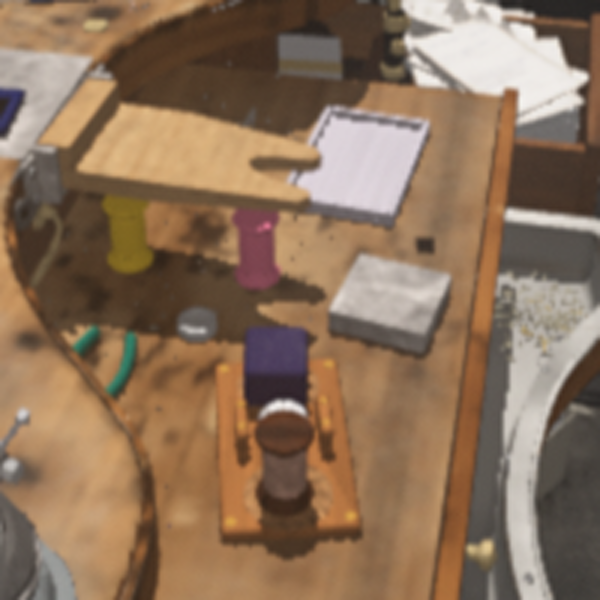

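The reel is the brown spool on the cork pad at scene (220,295): it has dark flanges and pale wire, and it stands on the stand. The yellow (236,198) and pink (272,212) spools are decoys. Next I'll measure everything.

```bash
cat >> h.py <<'E'
def cloud(f,T=None):
    D=f["depth"];K=f["K"];v,u=np.mgrid[0:D.shape[0],0:D.shape[1]]
    P=np.stack([(u-K[0,2])/K[0,0]*D,-(v-K[1,2])/K[1,1]*D,-D],-1)
    if T is None:
        r=R.from_euler("xyz",f["attitude"],degrees=True).as_matrix()
        return P@r.T+f["position"]
    return P@T[:3,:3].T+T[:3,3]
def wristT(f,o):
    T=np.eye(4);T[:3,:3]=R.from_euler("xyz",o["orientation"],degrees=True).as_matrix();T[:3,3]=o["tool_pos"]
    return T@f["hand_eye"]
E
python3 - <<'E'
from h import *
import pickle
d=pickle.load(open("d0.pkl","rb"))
for n,pts in (("scene",dict(reeltop=(218,287),loupe=(236,280),box=(248,250),block=(307,245),tray=(337,190),cap=(239,234),plug=(288,196),pin=(262,182),pintip=(294,189),pinroot=(215,160),bench=(130,190),pink=(272,220),phone=(45,150),stand=(200,310),board=(280,320),edge=(250,393),surf2=(300,300),pincl=(202,170))),("side",dict(reel=(294,282),block=(330,238),tray=(321,195)))):
    P=cloud(d[n])
    for k,(u,v) in pts.items(): print(n,k,P[v,u].round(3))
# render topdown ortho
for n in("scene","side"):
    P=cloud(d[n]).reshape(-1,3);C=d[n]["color"].reshape(-1,3)
    s=1000; x0,x1,y0,y1=0.1,0.9,-0.5,0.6
E
```

```text
scene reeltop [0.47  0.187 0.065]
scene loupe [0.478 0.142 0.028]
scene box [0.498 0.089 0.042]
scene block [ 0.438 -0.002  0.018]
scene tray [ 0.485 -0.172  0.006]
scene cap [0.559 0.049 0.006]
scene plug [ 0.549 -0.088  0.011]
scene pin [ 0.548 -0.008  0.104]
scene pintip [ 0.494 -0.033  0.1  ]
scene pinroot [0.649 0.009 0.113]
scene bench [0.691 0.167 0.125]
scene pink [ 0.527 -0.01   0.018]
scene phone [0.795 0.234 0.198]
scene stand [0.491 0.213 0.012]
scene board [0.385 0.14  0.001]
scene edge [ 0.399  0.207 -0.175]
scene surf2 [0.383 0.09  0.   ]
scene pincl [0.662 0.032 0.097]
side reel [0.471 0.186 0.065]
side block [0.434 0.005 0.018]
side tray [ 0.48  -0.167  0.006]
```

Run:
```python
from h import *
import pickle
d=pickle.load(open("d0.pkl","rb"))
x0,x1,y0,y1=0.3,0.75,-0.32,0.38; s=1100
H,W=int((x1-x0)*s),int((y1-y0)*s)
im=np.zeros((H,W,3),np.uint8);zb=np.full((H,W),-1.)
for n in("side","scene"):
    P=cloud(d[n]); f=3
    P=cv2.resize(P.astype(np.float32),None,fx=f,fy=f,interpolation=cv2.INTER_NEAREST)
    # splat
    P=P.reshape(-1,3);C=cv2.resize(d[n]["color"],None,fx=f,fy=f,interpolation=cv2.INTER_NEAREST).reshape(-1,3)
    ok=(P[:,2]>-.05)&(P[:,2]<.4)
    r=((x1-P[:,0])*s).astype(int);c=((y1-P[:,1])*s).astype(int)
    ok&=(r>=1)&(r<H-1)&(c>=1)&(c<W-1)
    o=np.argsort(P[ok,2])
    for dr in(0,1):
      for dc in(0,1):
        rr,cc,zz,k=r[ok][o]+dr,c[ok][o]+dc,P[ok,2][o],C[ok][o]
        m=zz>zb[rr,cc]; im[rr[m],cc[m]]=k[m]; zb[rr[m],cc[m]]=zz[m]
im=im[:,:,::-1].copy()
for x in np.arange(.3,.75,.05): cv2.line(im,(0,int((x1-x)*s)),(W,int((x1-x)*s)),(0,255,255) if abs(x-.5)<.01 else (120,120,120),1)
for y in np.arange(-.3,.38,.05): cv2.line(im,(int((y1-y)*s),0),(int((y1-y)*s),H),(0,255,255) if abs(y)<.01 else (120,120,120),1)
cv2.imwrite("pics/top.png",im)
h=np.clip(zb*800+40,0,255).astype(np.uint8);cv2.imwrite("pics/toph.png",cv2.applyColorMap(h,cv2.COLORMAP_JET))
print(im.shape)
```

```text
(495, 770, 3)
```

View pics/top.png

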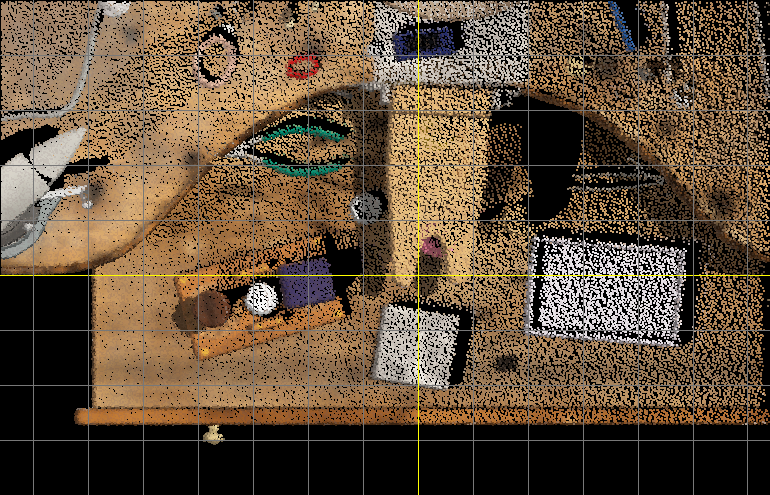

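View pics/toph.png

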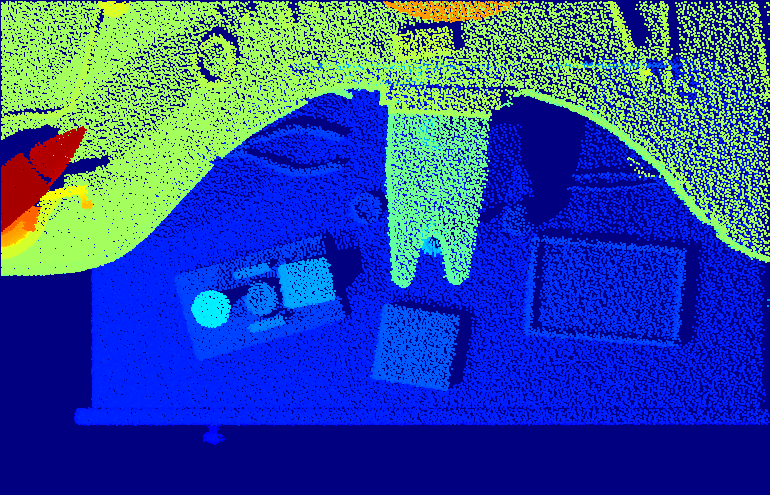

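The map shows the bench edge (z = 0.125) behind the stand and the pin (z = 0.1), so I have to pick jaw directions that keep the gripper body clear of both. Now a precise fit.

```bash
cat >> h.py <<'E'
def sel(P,c,r,z0,z1):
    Q=P.reshape(-1,3);m=(np.hypot(Q[:,0]-c[0],Q[:,1]-c[1])<r)&(Q[:,2]>z0)&(Q[:,2]<z1)&(Q[:,2]!=0)
    return Q[m]
def rect(Q):
    (c,s,a)=cv2.minAreaRect((Q[:,:2]*1000).astype(np.float32));return np.round(c,1),np.round(s,1),round(a,1),len(Q)
def circ(Q):
    c,r=cv2.minEnclosingCircle((Q[:,:2]*1000).astype(np.float32));return np.round(c,1),round(r,1),Q[:,:2].mean(0).round(4),np.median(Q[:,2]).round(4),len(Q)
E
python3 - <<'E'
from h import *
import pickle
d=pickle.load(open("d0.pkl","rb"))
for n in("scene","side"):
    P=cloud(d[n]);print(n)
    print("reel",circ(sel(P,(.47,.187),.03,.06,.07)))
    print("loupe",circ(sel(P,(.478,.142),.02,.0255,.031)))
    print("box",rect(sel(P,(.492,.1),.04,.0395,.046)))
    print("block",rect(sel(P,(.437,0),.06,.0155,.021)))
    print("trayrim",rect(sel(P,(.487,-.17),.1,.010,.014)),"floor",rect(sel(P,(.487,-.17),.085,.0035,.0075)))
    print("stand",rect(sel(P,(.478,.142),.09,.008,.0125)))
    Q=sel(P,(.53,-.0),.13,.085,.12);Q=Q[(abs(Q[:,1]+.01)<.08)];print("pin",Q[:,0].min(),Q[:,1].min(),Q[:,1].max(),Q[:,2].max())
o=d["obs"];M=R.from_euler("xyz",o["orientation"],degrees=True).as_matrix();print(M.round(3))
E
```

```text
scene
reel (array([469.7, 187.4]), 16.8, array([0.469 , 0.1882]), np.float64(0.0644), 321)
loupe (array([476. , 143.2]), 17.6, array([0.4781, 0.1431]), np.float64(0.0288), 199)
box (array([493.5, 100.8]), array([40.3, 45.7]), 9.9, 484)
block (array([434.6,   1.6]), array([68.9, 69.9]), 81.2, 1104)
trayrim (array([ 493.4, -162.5]), array([159., 105.]), 85.2, 402) floor (array([ 482.1, -168.9]), array([139.9, 156.3]), 86.6, 1476)
stand (array([479.7, 143.6]), array([ 80.9, 139.9]), 16.4, 1481)
pin 0.4896030690602803 -0.06574466941378837 0.0319962427941225 0.11988221534557475
side
reel (array([469.9, 188.6]), 17.0, array([0.4693, 0.1903]), np.float64(0.0641), 250)
loupe (array([475.9, 139.2]), 17.8, array([0.4793, 0.1353]), np.float64(0.0285), 49)
box (array([493.7, 102. ]), array([39.2, 46.3]), 11.2, 351)
block (array([434.5,   2.7]), array([71.8, 67.8]), 80.3, 725)
trayrim (array([ 485.2, -168.9]), array([142.3,  90. ]), 85.4, 190) floor (array([ 472.6, -167. ]), array([140.8, 107.4]), 85.5, 867)
stand (array([479.9, 144.8]), array([ 79.6, 139.4]), 15.8, 1335)
pin 0.4895325541942976 -0.06319305392469121 0.03283950099632704 0.11995578380385502
[[-0.001 -0.44  -0.898]
 [-0.002 -0.898  0.44 ]
 [-1.     0.002 -0.   ]]
```

```bash
cat >> h.py <<'E'
# plan: print tool-frame delta for a world goal of the GRASP point and jaw angle
def goal(x,y,zg,jaw,o=None):
    o=o or ctrl.get_obs();M=R.from_euler("xyz",o["orientation"],degrees=True).as_matrix()
    p=np.array([x,y,zg+.159])
    Ms=[]
    for a in(jaw,jaw+180):
        c,s=np.cos(np.radians(a)),np.sin(np.radians(a))
        ty=np.array([c,s,0]);tx=np.array([0,0,-1.]);G=np.stack([tx,ty,np.cross(tx,ty)],1)
        Ms.append(R.from_matrix(M.T@G).as_rotvec(degrees=True))
    rv=min(Ms,key=np.linalg.norm)
    dw=p-o["tool_pos"]
    print("world d(mm)",(dw*1000).round(1),"| tool now d(mm)",(M.T@dw*1000).round(1),"rotvec",rv.round(2),"norm %.1f"%np.linalg.norm(rv))
    Mg=M@R.from_rotvec(rv,degrees=True).as_matrix()
    print("   after-turn tool d(mm)",(Mg.T@dw*1000).round(1))
def st():
    o=ctrl.get_obs();M=R.from_euler("xyz",o["orientation"],degrees=True).as_matrix()
    print("t",o["clock"],"tcp",o["tool_pos"].round(4),"grasp",(o["tool_pos"]+M[:,0]*.159).round(4),"jaw %.2f"%np.degrees(np.arctan2(M[1,1],M[0,1])),"tilt %.2f"%np.degrees(np.arccos(-M[2,0])),"open %.4f"%o["opening"],"F",o["force"].round(1),"q",o["joint_pos"].round(0))
E
python3 - <<'E'
from h import *
import pickle
d=pickle.load(open("d0.pkl","rb"))
for n in("scene","side"):
    Q=cloud(d[n]).reshape(-1,3);m=(Q[:,0]>.25)&(Q[:,0]<.62)&(Q[:,1]>.2)&(Q[:,1]<.75)&(Q[:,2]>.14);Q=Q[m]
    print(n,len(Q),Q.min(0),Q.max(0))
    m=(Q[:,2]>.2);print(Q[m].min(0),Q[m].max(0))
st()
goal(.40,.30,.17,111)
goal(.4695,.1882,.17,111)
E
```

```text
scene 8018 [0.50645287 0.29640781 0.14001834] [0.61978222 0.43505981 0.25897972]
[0.50645287 0.30841598 0.20012268] [0.61978222 0.43505981 0.25897972]
side 21993 [0.33774758 0.29921418 0.14000981] [0.61992333 0.65565637 0.55855338]
[0.33774758 0.31099033 0.20302518] [0.61992333 0.65565637 0.55855338]
t 0.15 tcp [0.2971 0.606  0.404 ] grasp [0.297  0.6058 0.245 ] jaw -116.12 tilt 0.07 open 0.0877 F [-0.7  0.7 -0.5] q [ 80.  21.   1.  -0. -70. -17.]
world d(mm) [ 102.9 -306.   -75. ] | tool now d(mm) [  75.3  229.3 -227.1] rotvec [-4.712e+01  2.000e-02 -7.000e-02] norm 47.1
   after-turn tool d(mm) [ 75.  322.5  13.5]
world d(mm) [ 172.4 -417.8  -75. ] | tool now d(mm) [  75.4  299.1 -338.8] rotvec [-4.712e+01  2.000e-02 -7.000e-02] norm 47.1
   after-turn tool d(mm) [ 75.  451.8 -11.3]
```

```bash
python3 -m inch '[0,0,0,-9.4,0,0,0.0876, 0,0,0,-9.4,0,0,0.0876, 0,0,0,-9.4,0,0,0.0876, 0,0,0,-9.4,0,0,0.0876, 0,0,0,-9.4,0,0,0.0876, 0,0.05,0,0,0,0,0.0876, 0,0.05,0,0,0,0,0.0876, 0,0.05,0,0,0,0,0.0876, 0,0.05,0,0,0,0,0.0876]'; python3 -c "
from h import *
st();goal(.4695,.1882,.17,111)"
```

```text
clock: 1.27
tool_pos: [0.3735, 0.4184, 0.3999]
orientation: [47.9, 89.5, -109.4]
force: [0.8, -0.7, 1.4]
opening: 0.0872
t 1.275 tcp [0.3735 0.4184 0.3999] grasp [0.3731 0.4171 0.2409] jaw -67.29 tilt 0.51 open 0.0872 F [ 0.8 -0.7  1.4] q [ 68.  10. -14.   0. -66.  44.]
world d(mm) [  96.  -230.2  -70.9] | tool now d(mm) [ 7.25e+01  2.49e+02 -1.00e-01] rotvec [ 1.71  0.33 -0.38] norm 1.8
   after-turn tool d(mm) [ 70.9 249.3  -7.1]
```

```bash
python3 -m inch '[0.01,0.05,0,0.4,0.1,-0.1,0.056, 0.01,0.05,0,0.4,0.1,-0.1,0.056, 0.01,0.05,0,0.4,0.1,-0.1,0.056, 0.01,0.05,0,0.4,0.1,-0.1,0.056, 0.01,0.049,0,0,0,0,0.056, 0,0,0,0,0,0,0.056]'; python3 -c "
from h import *
st();goal(.4695,.1882,.12,111)
o=ctrl.get_obs();f=ctrl.snapshot('wrist');save('w1',f);P=cloud(f,wristT(f,o))
print('reel',circ(sel(P,(.47,.187),.03,.06,.07)));print('box',rect(sel(P,(.492,.1),.04,.0395,.046)));print('loupe',circ(sel(P,(.478,.142),.018,.0255,.031)))"
```

```text
clock: 2.02
tool_pos: [0.4682, 0.1764, 0.349]
orientation: [-135.1, 89.9, 65.9]
force: [-0.3, -0.1, 0.6]
opening: 0.0559
t 2.025 tcp [0.4682 0.1764 0.349 ] grasp [0.4683 0.1767 0.19  ] jaw -69.09 tilt 0.11 open 0.0559 F [-0.3 -0.1  0.6] q [ 43.   7. -26.  -0. -58.  68.]
world d(mm) [  1.3  11.8 -70. ] | tool now d(mm) [ 70.1 -10.5  -5.4] rotvec [-0.09 -0.08  0.08] norm 0.1
   after-turn tool d(mm) [ 70.  -10.5  -5.5]
reel (array([470.6, 188.5]), 16.7, array([0.4712, 0.1887]), np.float64(0.0625), 1423)
box (array([494.9, 101.8]), array([38.5, 44.5]), 11.6, 2164)
loupe (array([477.7, 141.8]), 17.6, array([0.4808, 0.144 ]), np.float64(0.0269), 733)
```

View pics/w1.png

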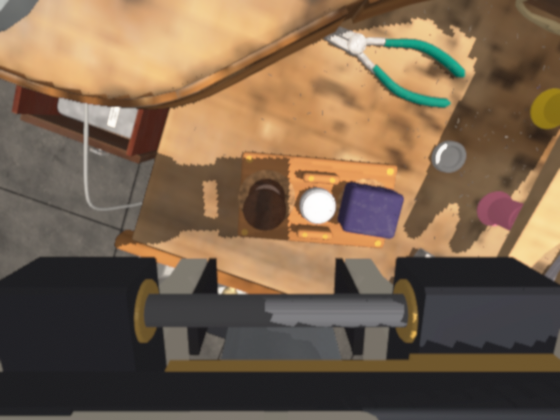

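The wrist view shows the reel at (265,203), the loupe at (318,206) and the box at (371,210), all consistent with the other cameras. I'll descend on the reel.

```bash
python3 -m inch '[0.03,-0.0055,-0.003,0,0,0,0.056, 0.03,-0.0055,-0.003,0,0,0,0.056, 0.02,0,0,0,0,0,0.056, 0,0,0,0,0,0,0.056]'; python3 -c "
from h import *
st();goal(.4700,.1883,.055,111)"
```

```text
clock: 2.58
tool_pos: [0.4702, 0.1942, 0.2693]
orientation: [-155.7, 89.6, 45.4]
force: [-0.0, -0.1, -0.4]
opening: 0.0559
t 2.575 tcp [0.4702 0.1942 0.2693] grasp [0.471  0.1951 0.1103] jaw -68.88 tilt 0.42 open 0.0559 F [-0.  -0.1 -0.4] q [ 45.  13. -30.  -0. -46.  67.]
world d(mm) [ -0.2  -5.9 -55.3] | tool now d(mm) [55.2  5.6  2.7] rotvec [ 0.12 -0.38  0.17] norm 0.4
   after-turn tool d(mm) [55.3  5.5  2.3]
```

```bash
python3 -m inch '[0.0,0.005,0.0025,0,-0.3,0.15,0.056, 0,0,0,0,0,0,0.056, 0.02,0,0,0,0,0,0.056, 0,0,0,0,0,0,0.056]'; python3 -c "
from h import *
st();goal(.4700,.1883,.055,111)"
```

```text
clock: 3.08
tool_pos: [0.4704, 0.1901, 0.2527]
orientation: [-164.0, 89.6, 37.2]
force: [-0.7, -0.7, -0.5]
opening: 0.0559
t 3.075 tcp [0.4704 0.1901 0.2527] grasp [0.4713 0.1908 0.0937] jaw -68.77 tilt 0.40 open 0.0559 F [-0.7 -0.7 -0.5] q [ 44.  14. -32.   0. -44.  67.]
world d(mm) [ -0.4  -1.8 -38.7] | tool now d(mm) [38.7  1.6  1.3] rotvec [ 0.23 -0.39  0.11] norm 0.5
   after-turn tool d(mm) [38.7  1.5  1.1]
```

```bash
python3 -m inch '[0.012,0.0025,0.0015,0,-0.3,0.1,0.056, 0.012,0,0.0005,0,0,0,0.056, 0.012,0,0,0,0,0,0.056,0,0,0,0,0,0,0.056]'; python3 -c "
from h import *
st();goal(.4700,.1883,.055,111)"
```

```text
clock: 3.58
tool_pos: [0.4701, 0.1872, 0.216]
orientation: [-168.1, 89.8, 33.2]
force: [-0.6, 0.4, 0.2]
opening: 0.056
t 3.575 tcp [0.4701 0.1872 0.216 ] grasp [0.4706 0.1875 0.057 ] jaw -68.77 tilt 0.21 open 0.0560 F [-0.6  0.4  0.2] q [ 44.  17. -34.   0. -39.  67.]
world d(mm) [-0.1  1.1 -2. ] | tool now d(mm) [ 2.  -1.1 -0.3] rotvec [ 0.23 -0.2   0.04] norm 0.3
   after-turn tool d(mm) [ 2.  -1.1 -0.3]
```

```bash
python3 -m inch '[0,-0.001,0,0,0,0,0.02, 0,0,0,0,0,0,0.02, 0,0,0,0,0,0,0.02, 0,0,0,0,0,0,0.02, 0,0,0,0,0,0,0.02, 0,0,0,0,0,0,0.02]'; python3 -c "
from h import *
st();f=ctrl.snapshot('scene');save('s2',f,(140,140,400,335),3)"
```

```text
clock: 4.32
tool_pos: [0.47, 0.1885, 0.2167]
orientation: [-167.5, 89.7, 33.7]
force: [-0.1, -1.1, -0.5]
opening: 0.0328
t 4.325 tcp [0.47   0.1885 0.2167] grasp [0.4706 0.1889 0.0577] jaw -68.75 tilt 0.28 open 0.0328 F [-0.1 -1.1 -0.5] q [ 44.  17. -34.   0. -39.  67.]
```

View pics/s2.png

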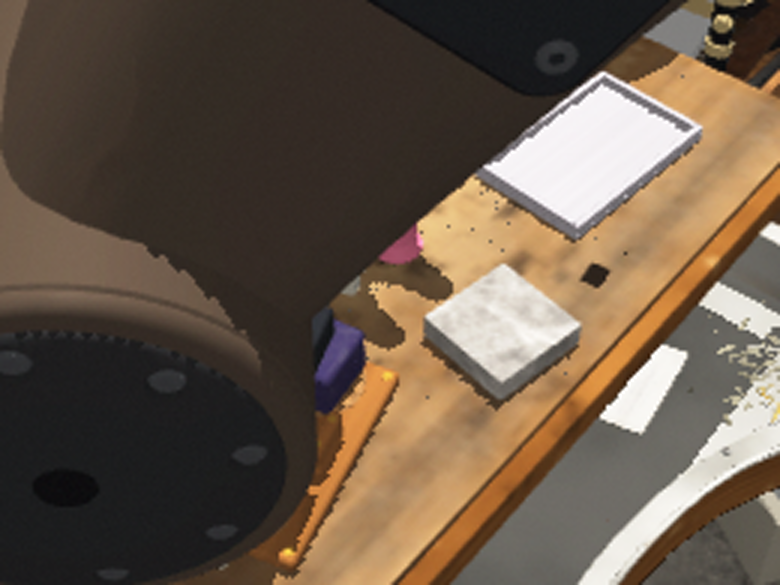

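```bash
python3 -m inch '[-0.015,0,0,0,0,0,0.02, -0.03,0,0,0,0,0,0.02, -0.04,0,0,0,0,0,0.02, -0.04,0,0,0,0,0,0.02, 0,0,0,0,0,0,0.02]'; python3 -c "
from h import *
st();goal(.4828,-.203,.19,75.5)"
```

```text
clock: 5.0
tool_pos: [0.4695, 0.188, 0.3497]
orientation: [-173.0, 89.6, 28.3]
force: [0.8, 0.5, -1.2]
opening: 0.0325
t 5.0 tcp [0.4695 0.188  0.3497] grasp [0.4704 0.1884 0.1907] jaw -68.72 tilt 0.36 open 0.0325 F [ 0.8  0.5 -1.2] q [ 44.   7. -25.   0. -58.  67.]
world d(mm) [  13.3 -391.    -0.7] | tool now d(mm) [ -0.4 369.1 129.5] rotvec [35.78 -0.33  0.16] norm 35.8
   after-turn tool d(mm) [   0.7  375.2 -110.8]
```

```bash
python3 -m inch '[0,0,0,8.9,0,0,0.02, 0,0,0,8.9,0,0,0.02, 0,0,0,8.9,0,0,0.02, 0,0,0,8.9,0,0,0.02, 0,0.04,-0.012,0,0,0,0.02, 0,0.05,-0.0148,0,0,0,0.02, 0,0.05,-0.0148,0,0,0,0.02, 0,0.05,-0.0148,0,0,0,0.02, 0,0.05,-0.0148,0,0,0,0.02, 0,0.05,-0.0148,0,0,0,0.02, 0,0.04,-0.012,0,0,0,0.02, 0,0,0,0,0,0,0.02]'; python3 -c "
from h import *
st();goal(.4828,-.203,.19,75.5)"
```

```text
clock: 6.5
tool_pos: [0.4724, -0.1673, 0.3507]
orientation: [-122.4, 89.6, 42.2]
force: [-0.5, 0.6, -0.5]
opening: 0.0324
t 6.5 tcp [ 0.4724 -0.1673  0.3507] grasp [ 0.4732 -0.1666  0.1917] jaw -105.43 tilt 0.40 open 0.0324 F [-0.5  0.6 -0.5] q [  3.   7. -25.  -0. -58.  72.]
world d(mm) [ 10.4 -35.7  -1.7] | tool now d(mm) [  1.6  31.6 -19.5] rotvec [-0.93 -0.21  0.33] norm 1.0
   after-turn tool d(mm) [  1.7  31.9 -19. ]
```

```bash
python3 -m inch '[0,0.016,-0.01,-0.9,-0.2,0.3,0.02, 0,0.015,-0.009,0,0,0,0.02, 0,0,0,0,0,0,0.02, 0.02,0,0,0,0,0,0.02, 0.03,0,0,0,0,0,0.02, 0.03,0,0,0,0,0,0.02, 0,0,0,0,0,0,0.02]'; python3 -c "
from h import *
st();goal(.4828,-.203,.0535,75.5)
o=ctrl.get_obs();f=ctrl.snapshot('wrist');save('w3',f)
T=wristT(f,o);P=cloud(f,T);print('rim',rect(sel(P,(.4855,-.169),.1,.0095,.0145)))"
```

```text
clock: 7.38
tool_pos: [0.4826, -0.2003, 0.2697]
orientation: [-116.5, 89.9, 48.9]
force: [-0.1, -0.4, 0.2]
opening: 0.0325
t 7.375 tcp [ 0.4826 -0.2003  0.2697] grasp [ 0.4828 -0.2     0.1107] jaw -104.56 tilt 0.14 open 0.0325 F [-0.1 -0.4  0.2] q [ -1.  14. -29.  -0. -47.  77.]
world d(mm) [  0.2  -2.7 -57.2] | tool now d(mm) [57.2  2.7 -0.8] rotvec [-0.06 -0.06  0.13] norm 0.2
   after-turn tool d(mm) [57.2  2.5 -0.9]
rim (array([ 493.2, -162.1]), array([162.4,  91.1]), 79.9, 2384)
```

View pics/w3.png

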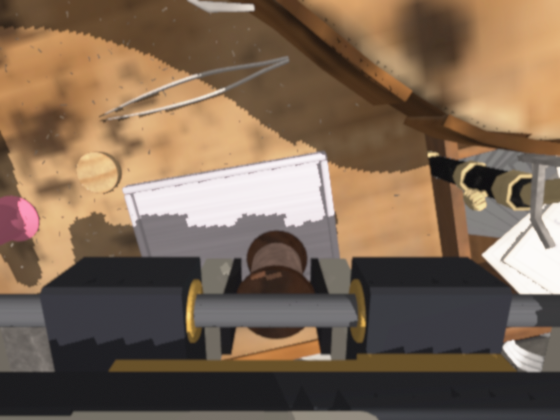

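```bash
python3 -m inch '[0.02,0.0025,-0.0008,0,0,0,0.02, 0.02,0,0,0,0,0,0.02, 0.01,0,0,0,0,0,0.02, 0,0,0,0,0,0,0.02]'; python3 -c "
from h import *
st();goal(.4828,-.203,.0535,75.5)"
```

```text
clock: 7.92
tool_pos: [0.4869, -0.2023, 0.2261]
orientation: [-165.8, 89.2, -0.2]
force: [0.1, 0.7, 0.3]
opening: 0.0322
t 7.925 tcp [ 0.4869 -0.2023  0.2261] grasp [ 0.489  -0.2023  0.0671] jaw -104.40 tilt 0.77 open 0.0322 F [0.1 0.7 0.3] q [ -1.  17. -31.  -0. -41.  77.]
world d(mm) [ -4.1  -0.7 -13.6] | tool now d(mm) [13.6  1.8  4. ] rotvec [ 0.1  -0.74  0.19] norm 0.8
   after-turn tool d(mm) [13.6  1.7  3.8]
```

```bash
python3 -m inch '[0.004,0.0015,0.004,0,-0.7,0.2,0.02, 0.004,0,0,0,0,0,0.02, 0,0,0,0,0,0,0.02]'; python3 -c "
from h import *
st();goal(.4828,-.203,.0535,75.5)"
```

```text
clock: 8.3
tool_pos: [0.4831, -0.2027, 0.2196]
orientation: [179.5, 89.8, -14.8]
force: [0.5, 0.4, -0.2]
opening: 0.0325
t 8.3 tcp [ 0.4831 -0.2027  0.2196] grasp [ 0.4836 -0.2029  0.0606] jaw -104.38 tilt 0.17 open 0.0325 F [ 0.5  0.4 -0.2] q [ -1.  18. -31.   0. -40.  77.]
world d(mm) [-0.3 -0.3 -7.1] | tool now d(mm) [7.1 0.3 0.3] rotvec [ 0.12 -0.17 -0.  ] norm 0.2
   after-turn tool d(mm) [7.1 0.3 0.3]
```

```bash
python3 -m inch '[0.004,0,0,0,-0.1,0,0.02, 0.003,0,0,0,0,0,0.02, 0,0,0,0,0,0,0.02]'; python3 -c "
from h import *
st();goal(.4828,-.203,.0535,75.5)"
```

```text
clock: 8.68
tool_pos: [0.4832, -0.2028, 0.2123]
orientation: [-179.5, 89.9, -13.9]
force: [-0.7, -0.4, -0.6]
opening: 0.0327
t 8.675 tcp [ 0.4832 -0.2028  0.2123] grasp [ 0.4834 -0.2029  0.0533] jaw -104.38 tilt 0.08 open 0.0327 F [-0.7 -0.4 -0.6] q [ -1.  19. -32.   0. -40.  77.]
world d(mm) [-0.4 -0.2  0.2] | tool now d(mm) [-0.2  0.3  0.4] rotvec [ 0.12 -0.08  0.  ] norm 0.1
   after-turn tool d(mm) [-0.2  0.3  0.4]
```

```bash
python3 -m inch '[0.0005,0,0,0,0,0,0.038, 0,0,0,0,0,0,0.056, 0,0,0,0,0,0,0.056, 0,0,0,0,0,0,0.056, -0.02,0,0,0,0,0,0.056, -0.04,0,0,0,0,0,0.056, -0.05,0,0,0,0,0,0.07, -0.03,0,0,0,0,0,0.07, 0,0,0,0,0,0,0.07]'; python3 -c "
from h import *
st();goal(.494,.1015,.19,11)
o=ctrl.get_obs();f=ctrl.snapshot('wrist');save('w4',f);P=cloud(f,wristT(f,o))
print('reel',circ(sel(P,(.483,-.203),.04,.05,.07)))
P=cloud(ctrl.snapshot('scene'))
print('reel',circ(sel(P,(.483,-.203),.04,.05,.07)))"
```

```text
clock: 9.8
tool_pos: [0.483, -0.2028, 0.3561]
orientation: [140.0, 90.0, -54.4]
force: [0.1, -0.5, -0.8]
opening: 0.0695
t 9.8 tcp [ 0.483  -0.2028  0.3561] grasp [ 0.4831 -0.2029  0.1971] jaw -104.38 tilt 0.04 open 0.0695 F [ 0.1 -0.5 -0.8] q [ -1.   9. -22.   0. -59.  77.]
world d(mm) [ 11.  304.3  -7.1] | tool now d(mm) [   7.  -297.5   64.9] rotvec [ 6.462e+01 -4.000e-02 -1.000e-02] norm 64.6
   after-turn tool d(mm) [  7.1 -68.9 296.6]
reel (array([ 483. , -201.6]), 17.0, array([ 0.4836, -0.2015]), np.float64(0.0574), 1317)
reel (array([ 482.8, -201.9]), 17.5, array([ 0.4821, -0.2003]), np.float64(0.0595), 146)
```

View pics/w4.png

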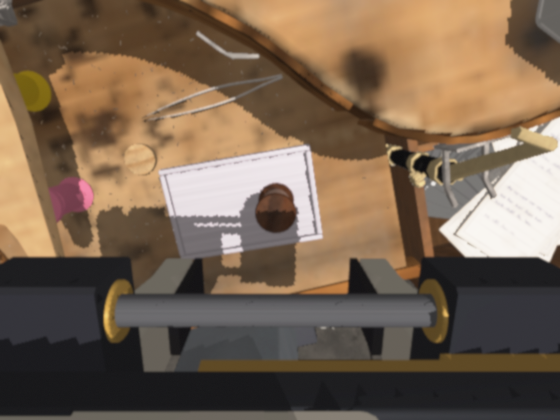

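The reel stands upright in the tray at wrist (275,207). Next is the ring box.

```bash
python3 -m inch '[0,0,0,9.2,0,0,0.07, 0,0,0,9.2,0,0,0.07, 0,0,0,9.2,0,0,0.07, 0,0,0,9.2,0,0,0.07, 0,0,0,9.2,0,0,0.07, 0,0,0,9.2,0,0,0.07, 0,0,0,9.2,0,0,0.07, 0,-0.01,0.04,0,0,0,0.07, 0,-0.012,0.05,0,0,0,0.07, 0,-0.012,0.05,0,0,0,0.07, 0,-0.012,0.05,0,0,0,0.07, 0,-0.01,0.045,0,0,0,0.07, 0,-0.005,0.03,0,0,0,0.07, 0,0,0,0,0,0,0.07]'; python3 -c "
from h import *
st();goal(.494,.1015,.13,11)
o=ctrl.get_obs();f=ctrl.snapshot('wrist');save('w5',f);P=cloud(f,wristT(f,o))
print('box',rect(sel(P,(.494,.1),.04,.037,.046)))
print('loupe',circ(sel(P,(.478,.142),.02,.024,.031)))
print('stand',rect(sel(P,(.478,.142),.09,.007,.0125)))"
```

```text
clock: 11.65
tool_pos: [0.4966, 0.0765, 0.3311]
orientation: [83.7, 87.7, -177.6]
force: [-0.5, -0.5, -0.5]
opening: 0.0702
t 11.65 tcp [0.4966 0.0765 0.3311] grasp [0.4901 0.0762 0.1722] jaw -171.27 tilt 2.35 open 0.0702 F [-0.5 -0.5 -0.5] q [ 31.   9. -25.  -1. -58. -21.]
world d(mm) [ -2.6  25.  -42.1] | tool now d(mm) [42.1 -3.  24.9] rotvec [-2.28  0.3  -2.33] norm 3.3
   after-turn tool d(mm) [42.1 -2.3 25. ]
box (array([494.3, 100.5]), array([39.9, 46. ]), 10.9, 2609)
loupe (array([476.5, 141.6]), 18.5, array([0.4799, 0.14  ]), np.float64(0.0268), 738)
stand (array([480.7, 143.7]), array([ 79.3, 142.2]), 15.9, 4567)
```

View pics/w5.png

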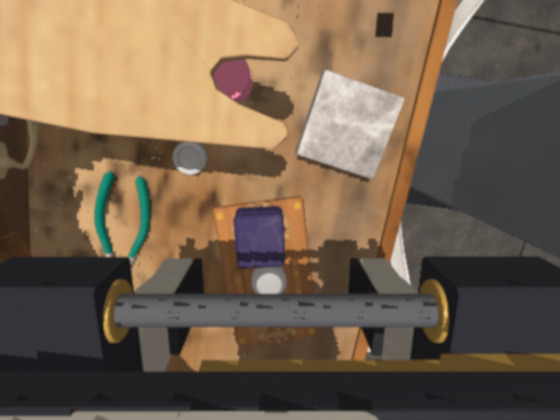

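The wrist view shows the box at (260,238), the loupe at (268,282), the zinc cap at (190,157), and the pin on the left, clear of my path. The box is at (.494,.101) with yaw 11°.

```bash
python3 -m inch '[0,-0.001,0.012,-2.2,0.3,-2.3,0.07, 0.01,-0.001,0.012,0,0,0,0.07, 0.02,0,0,0,0,0,0.07, 0,0,0,0,0,0,0.07]'; python3 -c "
from h import *
st();goal(.494,.101,.033,11)"
```

```text
clock: 12.2
tool_pos: [0.493, 0.0978, 0.2966]
orientation: [104.0, 89.6, -155.3]
force: [0.3, -0.0, -0.3]
opening: 0.0701
t 12.2 tcp [0.493  0.0978 0.2966] grasp [0.4919 0.0973 0.1376] jaw -169.35 tilt 0.45 open 0.0701 F [ 0.3 -0.  -0.3] q [ 34.  10. -29.  -0. -51. -23.]
world d(mm) [   1.     3.2 -104.6] | tool now d(mm) [104.5  -2.4   3.1] rotvec [-0.34 -0.11 -0.44] norm 0.6
   after-turn tool d(mm) [104.6  -1.6   2.9]
```

```bash
python3 -m inch '[0.01,-0.0015,0.003,-0.3,0,-0.4,0.07, 0.025,0,0,0,0,0,0.07, 0.025,0,0,0,0,0,0.07, 0.01,0,0,0,0,0,0.07, 0,0,0,0,0,0,0.07]'; python3 -c "
from h import *
st();goal(.494,.101,.033,11)
f=ctrl.snapshot('side');save('sd5',f,(200,140,400,340),3)"
```

```text
clock: 12.82
tool_pos: [0.495, 0.1009, 0.2249]
orientation: [-132.7, 89.9, -31.8]
force: [-0.0, -0.1, 0.7]
opening: 0.0698
t 12.825 tcp [0.495  0.1009 0.2249] grasp [0.4953 0.1007 0.0659] jaw -169.15 tilt 0.12 open 0.0698 F [-0.  -0.1  0.7] q [ 34.  16. -34.   0. -40. -23.]
world d(mm) [ -1.    0.1 -32.9] | tool now d(mm) [32.9  1.1  0.4] rotvec [-0.15 -0.08  0.09] norm 0.2
   after-turn tool d(mm) [32.9  1.   0.3]
```

View pics/sd5.png

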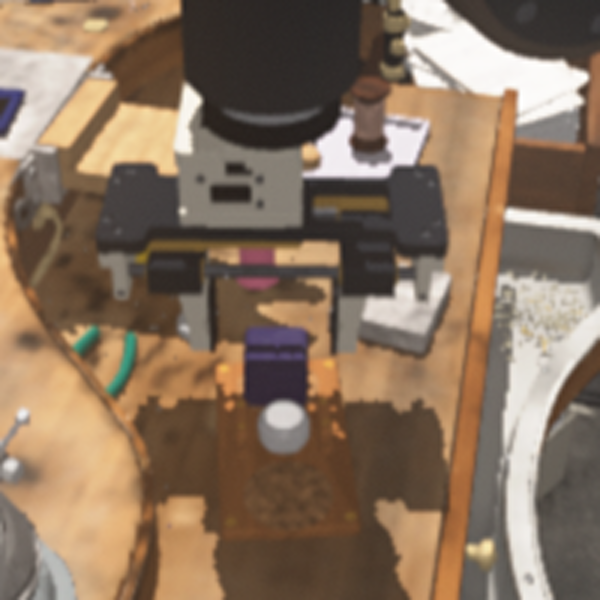

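```bash
python3 -m inch '[0.012,0.0008,0.0003,0,0,0,0.06, 0.012,0,0,0,0,0,0.06, 0.008,0,0,0,0,0,0.06, 0,0,0,0,0,0,0.06]'; python3 -c "
from h import *
st();goal(.494,.101,.033,11)"
```

```text
clock: 13.38
tool_pos: [0.4949, 0.1014, 0.1926]
orientation: [-93.0, 89.7, 7.9]
force: [0.4, -0.3, 0.7]
opening: 0.06
t 13.375 tcp [0.4949 0.1014 0.1926] grasp [0.4957 0.1015 0.0336] jaw -169.14 tilt 0.28 open 0.0600 F [ 0.4 -0.3  0.7] q [ 34.  19. -35.   0. -36. -23.]
world d(mm) [-0.9 -0.4 -0.6] | tool now d(mm) [ 0.6  1.  -0.2] rotvec [-0.14 -0.02  0.28] norm 0.3
   after-turn tool d(mm) [ 0.6  1.  -0.2]
```

```bash
python3 -m inch '[0.0005,0.0015,0,0,0,0.2,0.05, 0,0,0,0,0,0,0.02, 0,0,0,0,0,0,0.02, 0,0,0,0,0,0,0.02, 0,0,0,0,0,0,0.02, 0,0,0,0,0,0,0.02]'; python3 -c "
from h import *
st()"
```

```text
clock: 14.12
tool_pos: [0.4936, 0.1013, 0.1928]
orientation: [-85.6, 89.9, 15.3]
force: [-0.1, -1.0, -0.3]
opening: 0.0401
t 14.125 tcp [0.4936 0.1013 0.1928] grasp [0.494  0.1014 0.0338] jaw -169.14 tilt 0.14 open 0.0401 F [-0.1 -1.  -0.3] q [ 34.  19. -35.   0. -36. -23.]
```

The fingers reach 41 mm from the box centre at the tips, and the tray walls start at 40 mm and stand 12 mm high. I'll regrip about 4.5 mm higher so the tips clear the wall.

```bash
python3 -m inch '[0,0,0,0,0,0,0.046, 0,0,0,0,0,0,0.05, 0,0,0,0,0,0,0.05, -0.005,0,0,0,0,0,0.05, 0,0,0,0,0,0,0.05, 0,0,0,0,0,0,0.02, 0,0,0,0,0,0,0.02, 0,0,0,0,0,0,0.02, 0,0,0,0,0,0,0.02]'; python3 -c "
from h import *
st()"
```

```text
clock: 15.25
tool_pos: [0.4938, 0.1014, 0.1984]
orientation: [-84.1, 89.8, 16.8]
force: [0.3, 0.8, 1.8]
opening: 0.0397
t 15.25 tcp [0.4938 0.1014 0.1984] grasp [0.4943 0.1015 0.0394] jaw -169.13 tilt 0.18 open 0.0397 F [0.3 0.8 1.8] q [ 34.  18. -35.   0. -36. -23.]
```

```bash
python3 -m inch '[-0.012,0,0,0,0,0,0.02, -0.03,0,0,0,0,0,0.02, -0.04,0,0,0,0,0,0.02, -0.05,0,0,0,0,0,0.02, -0.02,0,0,0,0,0,0.02, 0,0,0,7.75,0,0,0.02, 0,0,0,7.75,0,0,0.02, 0,0,0,0,0,0,0.02]'; python3 -c "
from h import *
st();goal(.4884,-.133,.19,-4.6)"
```

```text
clock: 16.25
tool_pos: [0.4924, 0.1005, 0.3614]
orientation: [-63.0, 89.6, 22.0]
force: [0.5, -0.4, -0.8]
opening: 0.0398
t 16.25 tcp [0.4924 0.1005 0.3614] grasp [0.4933 0.1008 0.2025] jaw 175.02 tilt 0.37 open 0.0398 F [ 0.5 -0.4 -0.8] q [ 34.   6. -24.   0. -59. -39.]
world d(mm) [  -4.  -233.5  -12.4] | tool now d(mm) [  11.9  -16.3 -233. ] rotvec [-0.38  0.17  0.33] norm 0.5
   after-turn tool d(mm) [  12.4  -14.8 -233. ]
```

```bash
python3 -m inch '[0,-0.003,-0.04,0,0,0,0.02, 0,-0.003,-0.045,0,0,0,0.02, 0,-0.003,-0.045,0,0,0,0.02, 0,-0.003,-0.045,0,0,0,0.02, 0,-0.003,-0.035,0,0,0,0.02, 0,0,-0.01,0,0,0,0.02, 0,0,0,0,0,0,0.02]'; python3 -c "
from h import *
st();goal(.4884,-.133,.10,-4.6)"
```

```text
clock: 17.12
tool_pos: [0.4892, -0.126, 0.3629]
orientation: [-64.4, 89.6, 22.1]
force: [0.2, 1.4, -0.9]
opening: 0.0395
t 17.125 tcp [ 0.4892 -0.126   0.3629] grasp [ 0.4902 -0.1255  0.2039] jaw 176.47 tilt 0.41 open 0.0395 F [ 0.2  1.4 -0.9] q [  8.   6. -24.  -0. -59. -11.]
world d(mm) [  -0.8   -7.  -103.9] | tool now d(mm) [103.8   1.   -7.4] rotvec [1.07 0.18 0.37] norm 1.1
   after-turn tool d(mm) [103.9   0.2  -7.1]
```

```bash
python3 -m inch '[0.01,0.0005,-0.007,1,0.2,0.3,0.02, 0.03,0,0,0,0,0,0.02, 0.03,0,0,0,0,0,0.02, 0.03,0,0,0,0,0,0.02, 0.015,0,0,0,0,0,0.02, 0,0,0,0,0,0,0.02]'; python3 -c "
from h import *
st();goal(.4884,-.133,.035,-4.6)"
```

```text
clock: 17.88
tool_pos: [0.4881, -0.1293, 0.2423]
orientation: [133.7, 89.9, -140.5]
force: [-0.0, 0.6, 0.2]
opening: 0.0396
t 17.875 tcp [ 0.4881 -0.1293  0.2423] grasp [ 0.488  -0.1294  0.0833] jaw 175.84 tilt 0.06 open 0.0396 F [-0.   0.6  0.2] q [  7.  15. -32.   0. -43. -12.]
world d(mm) [  0.3  -3.7 -48.3] | tool now d(mm) [48.3 -0.6 -3.6] rotvec [ 0.44 -0.04 -0.04] norm 0.4
   after-turn tool d(mm) [48.3 -0.6 -3.6]
```

```bash
python3 -m inch '[0.01,-0.0005,-0.003,0.4,0,0,0.02, 0.015,0,0,0,0,0,0.02, 0.012,0,0,0,0,0,0.02, 0,0,0,0,0,0,0.02]'; python3 -c "
from h import *
st();goal(.4884,-.133,.035,-4.6)
f=ctrl.snapshot('scene');save('s6',f,(260,120,420,240),5)"
```

```text
clock: 18.38
tool_pos: [0.4893, -0.1319, 0.2049]
orientation: [-101.8, 89.9, -16.3]
force: [-0.1, 0.1, -0.3]
opening: 0.0399
t 18.375 tcp [ 0.4893 -0.1319  0.2049] grasp [ 0.4896 -0.132   0.0459] jaw 175.49 tilt 0.12 open 0.0399 F [-0.1  0.1 -0.3] q [  7.  18. -34.   0. -38. -12.]
world d(mm) [ -0.9  -1.1 -10.9] | tool now d(mm) [10.9  0.8 -1.2] rotvec [ 0.09 -0.02  0.12] norm 0.1
   after-turn tool d(mm) [10.9  0.8 -1.2]
```

View pics/s6.png

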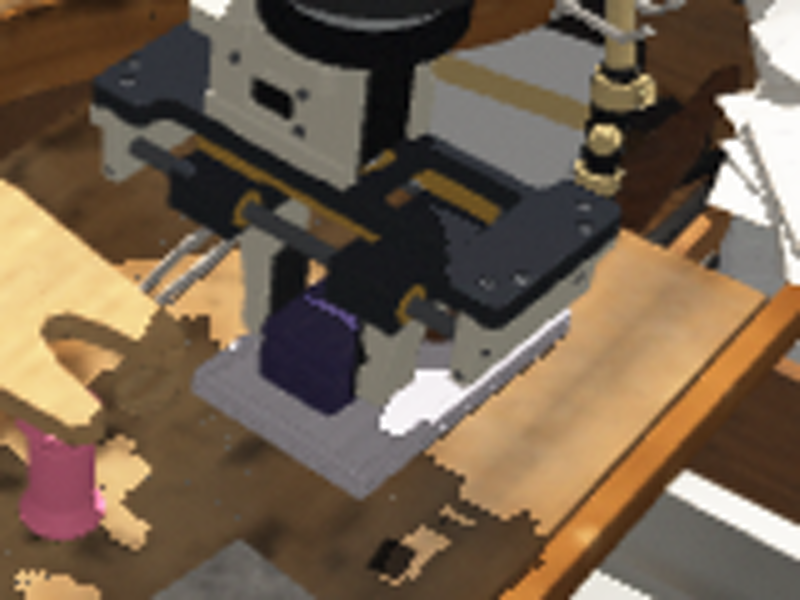

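```bash
python3 -m inch '[0.006,0.0008,-0.001,0,0,0,0.02, 0.004,0,0,0,0,0,0.02, 0,0,0,0,0,0,0.02]'; python3 -c "
from h import *
st()"
```

```text
clock: 18.8
tool_pos: [0.4891, -0.1329, 0.1957]
orientation: [-91.2, 89.7, -5.7]
force: [-0.4, -0.0, -0.1]
opening: 0.0396
t 18.8 tcp [ 0.4891 -0.1329  0.1957] grasp [ 0.4899 -0.133   0.0367] jaw 175.50 tilt 0.28 open 0.0396 F [-0.4 -0.  -0.1] q [  7.  19. -35.   0. -36. -12.]
```

```bash
python3 -m inch '[0.0018,0,0,0,0,0,0.02, 0,0,0,0,0,0,0.02, 0,0,0,0,0,0,0.043, 0,0,0,0,0,0,0.05, 0,0,0,0,0,0,0.05, -0.02,0,0,0,0,0,0.056, -0.03,0,0,0,0,0,0.056, -0.05,0,0,0,0,0,0.056, -0.05,0,0,0,0,0,0.056, 0,0,0,0,0,0,0.056]'; python3 -c "
from h import *
st();goal(.479,.1435,.19,106)
o=ctrl.get_obs();f=ctrl.snapshot('wrist');save('w7',f);P=cloud(f,wristT(f,o))
print('box',rect(sel(P,(.489,-.133),.035,.032,.042)))
f=ctrl.snapshot('scene');P=cloud(f)
print('box',rect(sel(P,(.489,-.133),.035,.032,.042)))
print('reel',circ(sel(P,(.483,-.203),.04,.05,.07)))
print('loupe',circ(sel(P,(.478,.142),.018,.0255,.031)))"
```

```text
clock: 20.05
tool_pos: [0.4884, -0.1329, 0.3486]
orientation: [-99.5, 89.8, -14.0]
force: [0.6, -0.3, -1.7]
opening: 0.056
t 20.05 tcp [ 0.4884 -0.1329  0.3486] grasp [ 0.4891 -0.133   0.1896] jaw 175.52 tilt 0.24 open 0.0560 F [ 0.6 -0.3 -1.7] q [  7.   7. -25.   0. -58. -12.]
world d(mm) [ -9.4 276.4   0.4] | tool now d(mm) [ -0.7  31.  274.8] rotvec [69.52  0.11  0.24] norm 69.5
   after-turn tool d(mm) [ -0.4 268.3  67.1]
box (array([ 490.1, -133.9]), array([45.5, 39.3]), 86.3, 2417)
box (array([ 489.2, -132.8]), array([45.9, 39.6]), 85.3, 324)
reel (array([ 482. , -201.8]), 17.1, array([ 0.4819, -0.2001]), np.float64(0.0596), 149)
loupe (array([479.3, 142.8]), 14.9, array([0.4787, 0.1436]), np.float64(0.0287), 198)
```

View pics/w7.png

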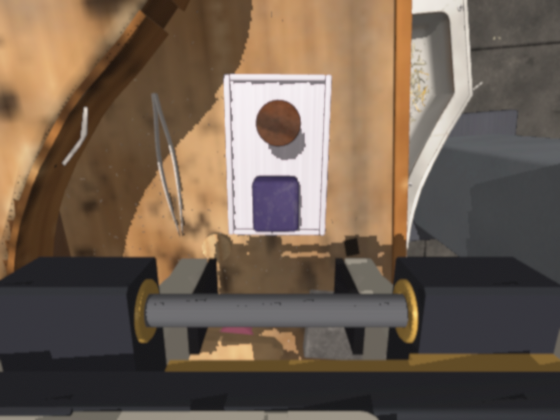

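Both objects stand in the tray: the box at wrist (275,203) and the reel at (278,122). Next is the loupe.

```bash
python3 -m inch '[0,0,0,9.9,0,0,0.056, 0,0,0,9.9,0,0,0.056, 0,0,0,9.9,0,0,0.056, 0,0,0,9.9,0,0,0.056, 0,0,0,9.9,0,0,0.056, 0,0,0,9.9,0,0,0.056, 0,0,0,9.9,0,0,0.056, 0,0.04,0.01,0,0,0,0.056, 0,0.05,0.012,0,0,0,0.056, 0,0.05,0.012,0,0,0,0.056, 0,0.05,0.012,0,0,0,0.056, 0,0.045,0.012,0,0,0,0.056, 0,0.02,0.005,0,0,0,0.056, 0,0,0,0,0,0,0.056]'; python3 -c "
from h import *
st();goal(.479,.1435,.13,106)"
```

```text
clock: 21.9
tool_pos: [0.4816, 0.1366, 0.3206]
orientation: [178.3, 87.6, -168.2]
force: [-0.1, 0.2, 0.3]
opening: 0.0559
t 21.9 tcp [0.4816 0.1366 0.3206] grasp [0.4751 0.1352 0.1617] jaw 103.52 tilt 2.41 open 0.0559 F [-0.1  0.2  0.3] q [  38.    9.  -26.   -1.  -57. -114.]
world d(mm) [ -2.6   6.9 -31.6] | tool now d(mm) [31.6  7.3  0.4] rotvec [-2.48 -2.4  -0.12] norm 3.5
   after-turn tool d(mm) [31.6  7.4 -0.6]
```

```bash
python3 -m inch '[0.005,0.007,0,-2.4,-2.4,-0.1,0.056, 0.02,0,0,0,0,0,0.056, 0,0,0,0,0,0,0.056]'; python3 -c "
from h import *
st();goal(.479,.1435,.0315,106)
o=ctrl.get_obs();f=ctrl.snapshot('wrist');save('w8',f);P=cloud(f,wristT(f,o))
print('loupe',circ(sel(P,(.478,.142),.018,.024,.031)))
print('stand',rect(sel(P,(.478,.142),.09,.007,.0125)))"
```

```text
clock: 22.28
tool_pos: [0.4786, 0.1414, 0.2919]
orientation: [-159.4, 89.7, -143.5]
force: [0.5, -0.4, 0.2]
opening: 0.0558
t 22.275 tcp [0.4786 0.1414 0.2919] grasp [0.478  0.1409 0.1329] jaw 105.95 tilt 0.30 open 0.0558 F [ 0.5 -0.4  0.2] q [  39.   10.  -30.   -0.  -50. -113.]
world d(mm) [   0.4    2.1 -101.4] | tool now d(mm) [101.4   2.1   1.4] rotvec [-0.05 -0.28  0.11] norm 0.3
   after-turn tool d(mm) [101.4   1.9   0.9]
loupe (array([479.4, 143. ]), 15.1, array([0.4788, 0.1429]), np.float64(0.0268), 1236)
stand (array([479.3, 143.8]), array([ 79.6, 141.7]), 15.2, 14270)
```

View pics/w8.png

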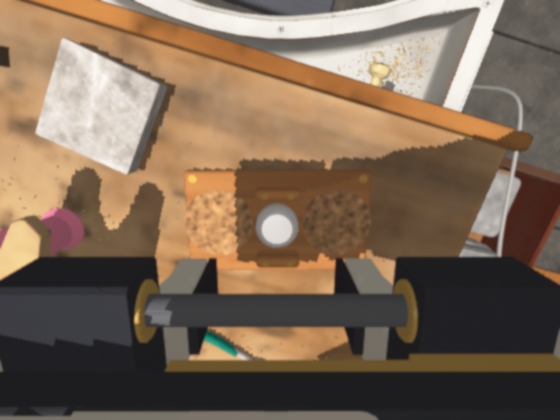

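The loupe is at wrist (277,226) between the cheeks, and both cork pads are free.

```bash
python3 -m inch '[0.01,0.0015,0.001,0,-0.2,0.1,0.056, 0.025,0,0,0,0,0,0.056, 0.025,0,0,0,0,0,0.056, 0.012,0,0,0,0,0,0.056, 0,0,0,0,0,0,0.056]'; python3 -c "
from h import *
st();goal(.479,.143,.0325,106)"
```

```text
clock: 22.95
tool_pos: [0.481, 0.1428, 0.2198]
orientation: [19.6, 89.8, 35.4]
force: [1.0, -0.6, 0.1]
opening: 0.056
t 22.95 tcp [0.481  0.1428 0.2198] grasp [0.4816 0.1432 0.0608] jaw 105.85 tilt 0.25 open 0.0560 F [ 1.  -0.6  0.1] q [  39.   16.  -34.    0.  -39. -113.]
world d(mm) [ -2.    0.2 -28.3] | tool now d(mm) [28.3  0.7 -2. ] rotvec [-0.15  0.23 -0.08] norm 0.3
   after-turn tool d(mm) [28.3  0.7 -1.9]
```

```bash
python3 -m inch '[0.008,0.0007,-0.0025,0,0.2,0,0.056, 0.01,0,0,0,0,0,0.056, 0.006,0,0,0,0,0,0.056, 0,0,0,0,0,0,0.056]'; python3 -c "
from h import *
st();goal(.479,.143,.0325,106)"
```

```text
clock: 23.45
tool_pos: [0.4789, 0.1433, 0.1958]
orientation: [37.8, 89.8, 53.7]
force: [0.5, -0.0, -0.0]
opening: 0.0558
t 23.45 tcp [0.4789 0.1433 0.1958] grasp [0.4793 0.1438 0.0368] jaw 105.87 tilt 0.22 open 0.0558 F [ 0.5 -0.  -0. ] q [  39.   18.  -36.   -0.  -36. -113.]
world d(mm) [ 0.1 -0.3 -4.3] | tool now d(mm) [ 4.3 -0.3 -0. ] rotvec [-0.13  0.18 -0.14] norm 0.3
   after-turn tool d(mm) [ 4.3 -0.3 -0. ]
```

```bash
python3 -m inch '[0.004,0,0,0,0.1,-0.1,0.045, 0,0,0,0,0,0,0.04, 0,0,0,0,0,0,0.015, 0,0,0,0,0,0,0.015, 0,0,0,0,0,0,0.015, 0,0,0,0,0,0,0.015]'; python3 -c "
from h import *
st()"
```

```text
clock: 24.2
tool_pos: [0.4792, 0.1435, 0.1921]
orientation: [21.3, 89.9, 37.1]
force: [0.3, 0.7, -0.4]
opening: 0.0287
t 24.2 tcp [0.4792 0.1435 0.1921] grasp [0.4795 0.1437 0.0331] jaw 105.87 tilt 0.14 open 0.0287 F [ 0.3  0.7 -0.4] q [  39.   19.  -36.    0.  -35. -113.]
```

```bash
python3 -m inch '[-0.012,0,0,0,0,0,0.015, -0.03,0,0,0,0,0,0.015, -0.04,0,0,0,0,0,0.015, -0.03,0,0,0,0,0,0.015, 0,0,0,0,0,0,0.015, 0,0,0,8,0,0,0.015, 0,0,0,8,0,0,0.015, 0,0,0,0,0,0,0.015]'; python3 -c "
from h import *
st();goal(.4345,.002,.13,90)
f=ctrl.snapshot('scene');save('s9',f,(140,140,400,335),3)"
```

```text
clock: 25.2
tool_pos: [0.4781, 0.1426, 0.3112]
orientation: [40.0, 89.8, 39.5]
force: [-0.6, 0.7, -0.5]
opening: 0.029
t 25.2 tcp [0.4781 0.1426 0.3112] grasp [0.4785 0.143  0.1522] jaw 89.49 tilt 0.22 open 0.0290 F [-0.6  0.7 -0.5] q [  39.    9.  -29.   -0.  -52. -130.]
world d(mm) [ -43.6 -140.6  -22.2] | tool now d(mm) [  21.7 -141.   -42.4] rotvec [-0.51  0.17 -0.14] norm 0.5
   after-turn tool d(mm) [  22.2 -140.6  -43.6]
```

View pics/s9.png

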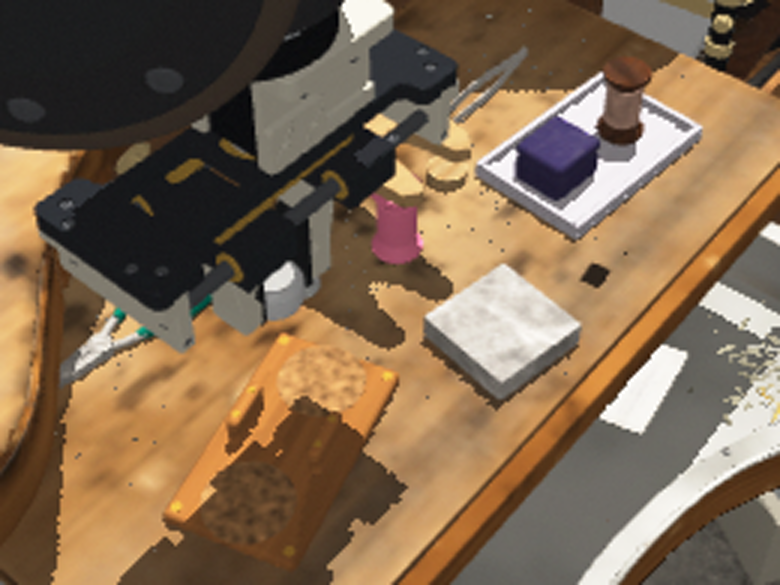

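The loupe is held at scene-crop (283,290). I'll carry it to the block.

```bash
python3 -m inch '[0,-0.02,-0.015,0,0,0,0.015, 0,-0.04,-0.015,0,0,0,0.015, 0,-0.04,-0.01,0,0,0,0.015, 0,-0.03,-0.002,0,0,0,0.015, 0,0,0,0,0,0,0.015, 0,0,0,0,0,0,0.015]'; python3 -c "
from h import *
st();goal(.4345,.002,.0425,90)
o=ctrl.get_obs();f=ctrl.snapshot('wrist');save('w10',f);P=cloud(f,wristT(f,o))
print('block',rect(sel(P,(.4345,.002),.06,.014,.021)))
P=cloud(ctrl.snapshot('side'));print('block',rect(sel(P,(.4345,.002),.06,.0155,.021)))"
```

```text
clock: 26.0
tool_pos: [0.434, 0.0095, 0.3096]
orientation: [53.4, 89.9, 54.1]
force: [0.8, 0.3, -1.1]
opening: 0.0289
t 26.0 tcp [0.434  0.0095 0.3096] grasp [0.4341 0.0097 0.1506] jaw 90.73 tilt 0.08 open 0.0289 F [ 0.8  0.3 -1.1] q [  27.    3.  -36.   -0.  -51. -117.]
world d(mm) [   0.5   -7.5 -108.1] | tool now d(mm) [108.1  -7.6   0.3] rotvec [ 0.73  0.04 -0.06] norm 0.7
   after-turn tool d(mm) [108.1  -7.5   0.5]
block (array([434.6,   2.1]), array([68.1, 68.3]), 80.9, 6720)
block (array([434.6,   2.9]), array([70.6, 68.1]), 80.7, 722)
```

View pics/w10.png

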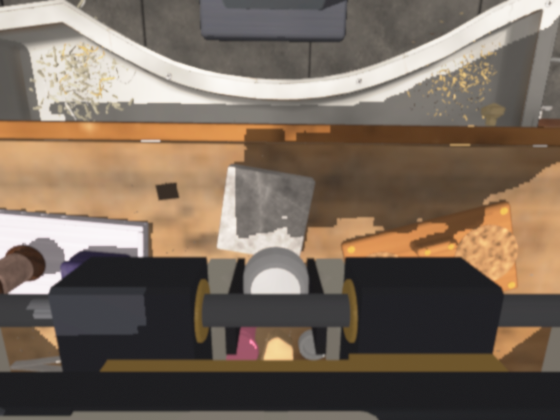

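Block centre confirmed at (.4346,.0023). I'll descend.

```bash
python3 -m inch '[0.01,-0.007,0,0.7,0,0,0.015, 0.02,0,0,0,0,0,0.015, 0.025,0,0,0,0,0,0.015, 0.015,0,0,0,0,0,0.015, 0,0,0,0,0,0,0.015]'; python3 -c "
from h import *
st();goal(.4346,.0023,.0425,90)"
```

```text
clock: 26.72
tool_pos: [0.4343, 0.0038, 0.2352]
orientation: [147.2, 89.9, 147.4]
force: [-0.5, 0.3, -0.3]
opening: 0.0286
t 26.725 tcp [0.4343 0.0038 0.2352] grasp [0.4342 0.0038 0.0762] jaw 90.21 tilt 0.05 open 0.0286 F [-0.5  0.3 -0.3] q [  27.    9.  -41.   -0.  -40. -116.]
world d(mm) [  0.3  -1.5 -33.7] | tool now d(mm) [33.7 -1.5  0.3] rotvec [ 0.21 -0.05 -0.03] norm 0.2
   after-turn tool d(mm) [33.7 -1.5  0.3]
```

```bash
python3 -m inch '[0.01,-0.0015,0,0.2,0,0,0.015, 0.012,0,0,0,0,0,0.015, 0.005,0,0,0,0,0,0.015, 0,0,0,0,0,0,0.015]'; python3 -c "
from h import *
st();goal(.4346,.0023,.0415,90)"
```

```text
clock: 27.22
tool_pos: [0.4347, 0.0024, 0.2069]
orientation: [71.1, 89.9, 71.1]
force: [0.8, 0.5, -0.3]
opening: 0.0292
t 27.225 tcp [0.4347 0.0024 0.2069] grasp [0.4348 0.0026 0.0479] jaw 90.03 tilt 0.05 open 0.0292 F [ 0.8  0.5 -0.3] q [  26.   12.  -43.   -0.  -35. -116.]
world d(mm) [-0.1 -0.1 -6.4] | tool now d(mm) [ 6.4 -0.2 -0.1] rotvec [ 0.03  0.02 -0.05] norm 0.1
   after-turn tool d(mm) [ 6.4 -0.1 -0.1]
```

```bash
python3 -m inch '[0.004,0,0,0,0,0,0.015, 0.0025,0,0,0,0,0,0.015, 0,0,0,0,0,0,0.015]'; python3 -c "
from h import *
st()"
```

```text
clock: 27.6
tool_pos: [0.435, 0.0026, 0.2005]
orientation: [43.7, 89.9, 43.7]
force: [-0.4, -0.7, -0.6]
opening: 0.0289
t 27.6 tcp [0.435  0.0026 0.2005] grasp [0.4352 0.0028 0.0415] jaw 90.04 tilt 0.11 open 0.0289 F [-0.4 -0.7 -0.6] q [  26.   13.  -43.   -0.  -34. -116.]
```

```bash
python3 -m inch '[0.0004,0,0,0,0,0,0.034, 0,0,0,0,0,0,0.045, 0,0,0,0,0,0,0.05, 0,0,0,0,0,0,0.05, -0.02,0,0,0,0,0,0.056, -0.04,0,0,0,0,0,0.056, -0.05,0,0,0,0,0,0.056, -0.04,0,0,0,0,0,0.056, 0,0,0,0,0,0,0.056]'; python3 -c "
from h import *
st();goal(.4895,-.133,.19,-4.6)
o=ctrl.get_obs();f=ctrl.snapshot('wrist');save('w11',f);P=cloud(f,wristT(f,o))
print('loupe',circ(sel(P,(.4346,.002),.025,.031,.041)))
P=cloud(ctrl.snapshot('side'));print('loupe',circ(sel(P,(.4346,.002),.025,.032,.041)))"
```

```text
clock: 28.72
tool_pos: [0.4347, 0.0023, 0.3551]
orientation: [36.8, 89.9, 36.8]
force: [0.2, 0.2, 0.0]
opening: 0.056
t 28.725 tcp [0.4347 0.0023 0.3551] grasp [0.4349 0.0024 0.1961] jaw 90.05 tilt 0.07 open 0.0560 F [0.2 0.2 0. ] q [  26.   -0.  -32.   -0.  -58. -116.]
world d(mm) [  54.8 -135.3   -6.1] | tool now d(mm) [   6.  -135.3   54.7] rotvec [-8.535e+01  8.000e-02  1.000e-02] norm 85.3
   after-turn tool d(mm) [   6.1  -65.5 -130.4]
loupe (array([434.8,   3.9]), 15.5, array([0.4341, 0.004 ]), np.float64(0.0348), 919)
loupe (array([434.2,   6.4]), 15.1, array([0.4346, 0.0079]), np.float64(0.0361), 122)
```

View pics/w11.png

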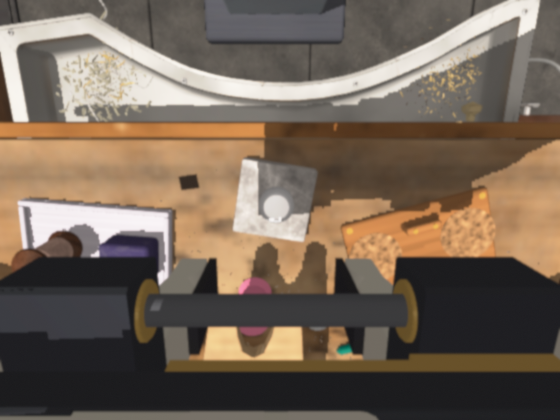

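The loupe stands on the block at wrist (276,207), about 2 mm off the middle by the wrist camera and about 4 mm by the side one. Now I'll fetch the box.

```bash
python3 -m inch '[0,0,0,-10,0,0,0.06, 0,0,0,-10,0,0,0.06, 0,0,0,-10,0,0,0.06, 0,0,0,-10,0,0,0.06, 0,0,0,-10,0,0,0.06, 0,0,0,-10,0,0,0.06, 0,0,0,-10,0,0,0.06, 0,0,0,-10,0,0,0.06, 0,0,0,-5,0,0,0.06, 0,0,0,0,0,0,0.06, 0,-0.02,-0.04,0,0,0,0.06, 0,-0.02,-0.04,0,0,0,0.06, 0,-0.02,-0.04,0,0,0,0.06, 0,0,0,0,0,0,0.06]'; python3 -c "
from h import *
st();goal(.4895,-.133,.10,-4.6)"
```

```text
clock: 30.58
tool_pos: [0.4854, -0.1247, 0.3329]
orientation: [109.9, 87.8, -162.9]
force: [-1.0, 0.6, 0.4]
opening: 0.06
t 30.575 tcp [ 0.4854 -0.1247  0.3329] grasp [ 0.4796 -0.1265  0.174 ] jaw 177.28 tilt 2.18 open 0.0600 F [-1.   0.6  0.4] q [  8.   8. -26.   0. -58. -11.]
world d(mm) [  4.1  -8.3 -73.9] | tool now d(mm) [73.8 -7.1 -7.1] rotvec [ 1.89 -0.78 -2.04] norm 2.9
   after-turn tool d(mm) [73.9 -4.7 -7.9]
```

```bash
python3 -m inch '[0,-0.005,-0.008,1.9,-0.8,-2.0,0.06, 0,0,0,0,0,0,0.06, 0.03,0,0,0,0,0,0.06, 0.03,0,0,0,0,0,0.06, 0,0,0,0,0,0,0.06]'; python3 -c "
from h import *
st();goal(.4895,-.133,.035,-4.6)
o=ctrl.get_obs();f=ctrl.snapshot('wrist');P=cloud(f,wristT(f,o))
print('box',rect(sel(P,(.489,-.133),.035,.030,.042)))"
```

```text
clock: 31.2
tool_pos: [0.4893, -0.1312, 0.2714]
orientation: [-44.9, 89.8, 40.3]
force: [-0.2, 0.3, 0.6]
opening: 0.06
t 31.2 tcp [ 0.4893 -0.1312  0.2714] grasp [ 0.4896 -0.1309  0.1124] jaw 175.14 tilt 0.17 open 0.0600 F [-0.2  0.3  0.6] q [  7.  12. -30.  -0. -47. -12.]
world d(mm) [  0.2  -1.8 -77.4] | tool now d(mm) [77.4 -0.2 -1.9] rotvec [-0.26  0.12  0.12] norm 0.3
   after-turn tool d(mm) [77.4 -0.4 -1.8]
box (array([ 490. , -133.8]), array([45.9, 40. ]), 85.6, 4247)
```

```bash
python3 -m inch '[0.01,0,-0.002,0,0.1,0.1,0.056, 0.02,0,0,0,0,0,0.056, 0.02,0,0,0,0,0,0.056, 0.005,0,0,0,0,0,0.056, 0,0,0,0,0,0,0.056]'; python3 -c "
from h import *
st();goal(.4895,-.133,.035,-4.6)"
```

```text
clock: 31.88
tool_pos: [0.4922, -0.1325, 0.2206]
orientation: [-84.1, 89.4, 1.2]
force: [0.2, 0.4, -0.2]
opening: 0.0563
t 31.875 tcp [ 0.4922 -0.1325  0.2206] grasp [ 0.494  -0.1325  0.0616] jaw 175.28 tilt 0.64 open 0.0563 F [ 0.2  0.4 -0.2] q [  7.  17. -33.   0. -39. -12.]
world d(mm) [ -2.7  -0.5 -26.6] | tool now d(mm) [26.6  3.  -0.7] rotvec [-0.12  0.07  0.64] norm 0.7
   after-turn tool d(mm) [26.6  2.7 -0.7]
```

```bash
python3 -m inch '[0.005,0.003,-0.0007,0,0,0.6,0.056, 0.008,0,0,0,0,0,0.056, 0.008,0,0,0,0,0,0.056, 0,0,0,0,0,0,0.056]'; python3 -c "
from h import *
st();goal(.4895,-.133,.035,-4.6)"
```

```text
clock: 32.38
tool_pos: [0.4896, -0.133, 0.1998]
orientation: [-60.5, 89.8, 24.8]
force: [0.3, -0.8, -0.3]
opening: 0.0561
t 32.375 tcp [ 0.4896 -0.133   0.1998] grasp [ 0.4901 -0.1328  0.0408] jaw 175.28 tilt 0.18 open 0.0561 F [ 0.3 -0.8 -0.3] q [  7.  18. -35.  -0. -37. -12.]
world d(mm) [-0.1 -0.  -5.8] | tool now d(mm) [ 5.8  0.1 -0. ] rotvec [-0.12  0.09  0.16] norm 0.2
   after-turn tool d(mm) [ 5.8  0.1 -0. ]
```

```bash
python3 -m inch '[0.0055,0,0,0,0,0.1,0.05, 0,0,0,0,0,0,0.02, 0,0,0,0,0,0,0.02, 0,0,0,0,0,0,0.02, 0,0,0,0,0,0,0.02]'; python3 -c "
from h import *
st()"; python3 -m inch '[-0.012,0,0,0,0,0,0.02, -0.03,0,0,0,0,0,0.02, -0.04,0,0,0,0,0,0.02, -0.05,0,0,0,0,0,0.02, -0.015,0,0,0,0,0,0.02, 0,0,0,-7.8,0,0,0.02, 0,0,0,-7.8,0,0,0.02, 0,0,0,0,0,0,0.02]';  python3 -c "
from h import *
st();goal(.494,.101,.19,11)"
```

```text
clock: 33.0
tool_pos: [0.4899, -0.1329, 0.1941]
orientation: [-38.2, 89.9, 47.1]
force: [-0.1, 0.6, -0.4]
opening: 0.0395
t 33.0 tcp [ 0.4899 -0.1329  0.1941] grasp [ 0.4901 -0.1327  0.0352] jaw 175.29 tilt 0.11 open 0.0395 F [-0.1  0.6 -0.4] q [  7.  19. -35.  -0. -36. -12.]
clock: 34.0
tool_pos: [0.4886, -0.1335, 0.3532]
orientation: [-89.7, 89.6, 11.6]
force: [0.6, 0.5, -0.3]
opening: 0.0401
t 34.0 tcp [ 0.4886 -0.1335  0.3532] grasp [ 0.4897 -0.1332  0.1942] jaw -168.73 tilt 0.41 open 0.0401 F [ 0.6  0.5 -0.3] q [  7.   7. -25.  -0. -58.   4.]
world d(mm) [  5.4 234.5  -4.2] | tool now d(mm) [  4.6 -51.1 228.9] rotvec [0.27 0.   0.41] norm 0.5
   after-turn tool d(mm) [  4.2 -50.1 229.1]
```

```bash
python3 -m inch '[0,-0.01,0.04,0,0,0,0.02, 0,-0.01,0.045,0,0,0,0.02, 0,-0.01,0.045,0,0,0,0.02, 0,-0.01,0.045,0,0,0,0.02, 0,-0.008,0.035,0,0,0,0.02, 0,0,0.01,0,0,0,0.02, 0,0,0,0,0,0,0.02]'; python3 -c "
from h import *
st();goal(.494,.101,.07,11)"
```

```text
clock: 34.88
tool_pos: [0.4937, 0.0973, 0.3562]
orientation: [-89.7, 89.5, 10.1]
force: [0.3, -1.5, -0.1]
opening: 0.0396
t 34.875 tcp [0.4937 0.0973 0.3562] grasp [0.4951 0.0976 0.1972] jaw -170.17 tilt 0.51 open 0.0396 F [ 0.3 -1.5 -0.1] q [ 34.   6. -25.   0. -58. -24.]
world d(mm) [   0.3    3.7 -127.2] | tool now d(mm) [127.2   0.2   3.6] rotvec [-1.17 -0.    0.51] norm 1.3
   after-turn tool d(mm) [127.2  -1.    3.5]
```

```bash
python3 -m inch '[0.01,-0.001,0.0035,-1.1,0,0.5,0.02, 0.03,0,0,0,0,0,0.02, 0.035,0,0,0,0,0,0.02, 0.025,0,0,0,0,0,0.02, 0,0,0,0,0,0,0.02]'; python3 -c "
from h import *
st();goal(.494,.101,.041,11)"
```

```text
clock: 35.5
tool_pos: [0.4938, 0.0966, 0.252]
orientation: [92.7, 89.9, -166.7]
force: [1.0, -0.3, 0.6]
opening: 0.0394
t 35.5 tcp [0.4938 0.0966 0.252 ] grasp [0.4935 0.0965 0.093 ] jaw -169.37 tilt 0.13 open 0.0394 F [ 1.  -0.3  0.6] q [ 33.  14. -32.  -0. -45. -23.]
world d(mm) [  0.2   4.4 -52. ] | tool now d(mm) [52.  -1.1  4.3] rotvec [-0.37 -0.01 -0.13] norm 0.4
   after-turn tool d(mm) [52.  -1.   4.3]
```

```bash
python3 -m inch '[0.01,-0.001,0.005,-0.3,0,-0.1,0.02, 0.015,0,0,0,0,0,0.02, 0.015,0,0,0,0,0,0.02, 0,0,0,0,0,0,0.02]'; python3 -c "
from h import *
st();goal(.494,.1015,.041,11)"
```

```text
clock: 36.0
tool_pos: [0.4948, 0.1018, 0.2115]
orientation: [-70.6, 89.8, 30.3]
force: [-0.1, -0.2, -0.8]
opening: 0.0395
t 36.0 tcp [0.4948 0.1018 0.2115] grasp [0.4952 0.102  0.0525] jaw -169.09 tilt 0.16 open 0.0395 F [-0.1 -0.2 -0.8] q [ 34.  17. -34.   0. -38. -23.]
world d(mm) [ -0.8  -0.3 -11.5] | tool now d(mm) [11.5  0.9 -0.1] rotvec [-0.09  0.05  0.15] norm 0.2
   after-turn tool d(mm) [11.5  0.9 -0.1]
```

```bash
python3 -m inch '[0.006,0.001,0,0,0,0.1,0.02, 0.005,0,0,0,0,0,0.02, 0,0,0,0,0,0,0.02]'; python3 -c "
from h import *
st()"
```

```text
clock: 36.38
tool_pos: [0.4942, 0.1019, 0.2007]
orientation: [-58.9, 89.8, 42.0]
force: [-1.0, 0.3, -0.8]
opening: 0.0395
t 36.375 tcp [0.4942 0.1019 0.2007] grasp [0.4946 0.1022 0.0417] jaw -169.07 tilt 0.17 open 0.0395 F [-1.   0.3 -0.8] q [ 34.  18. -35.  -0. -37. -23.]
```

```bash
python3 -m inch '[0.0014,0,0,0,0,0,0.02, 0,0,0,0,0,0,0.02, 0,0,0,0,0,0,0.043, 0,0,0,0,0,0,0.05, 0,0,0,0,0,0,0.05, -0.02,0,0,0,0,0,0.056, -0.03,0,0,0,0,0,0.056, -0.05,0,0,0,0,0,0.056, -0.05,0,0,0,0,0,0.056, 0,0,0,0,0,0,0.056]'; python3 -c "
from h import *
st();goal(.483,-.202,.19,75.5)
o=ctrl.get_obs();f=ctrl.snapshot('wrist');save('w12',f);P=cloud(f,wristT(f,o))
print('box',rect(sel(P,(.494,.1),.04,.037,.046)))
P=cloud(ctrl.snapshot('scene'));print('box',rect(sel(P,(.494,.1),.04,.037,.046)))"
```

```text
clock: 37.62
tool_pos: [0.494, 0.1016, 0.3543]
orientation: [-68.9, 89.8, 32.0]
force: [-0.5, 0.3, -1.2]
opening: 0.0561
t 37.625 tcp [0.494  0.1016 0.3543] grasp [0.4944 0.1018 0.1953] jaw -169.05 tilt 0.16 open 0.0561 F [-0.5  0.3 -1.2] q [ 34.   7. -25.   0. -58. -23.]
world d(mm) [ -11.  -303.6   -5.3] | tool now d(mm) [   4.8   68.5 -296. ] rotvec [-6.455e+01 -3.000e-02  1.600e-01] norm 64.6
   after-turn tool d(mm) [  5.3 296.7 -65.4]
box (array([495.6, 101.5]), array([39.3, 45.6]), 12.3, 2387)
box (array([495.1, 101.2]), array([40.2, 46.6]), 12.4, 505)
```

View pics/w12.png

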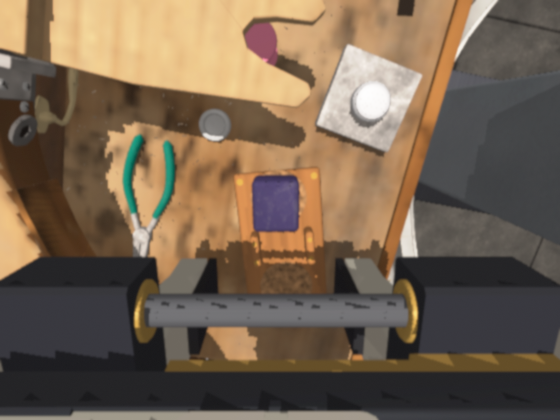

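The box is back on its pad at wrist (276,203), within about 1.5 mm of its start, and the loupe sits on the block at (370,102). Now the reel.

```bash
python3 -m inch '[0,0,0,-9.2,0,0,0.056, 0,0,0,-9.2,0,0,0.056, 0,0,0,-9.2,0,0,0.056, 0,0,0,-9.2,0,0,0.056, 0,0,0,-9.2,0,0,0.056, 0,0,0,-9.2,0,0,0.056, 0,0,0,-9.2,0,0,0.056, 0,0,0,0,0,0,0.056, 0,0.04,-0.009,0,0,0,0.056, 0,0.05,-0.011,0,0,0,0.056, 0,0.05,-0.011,0,0,0,0.056, 0,0.05,-0.011,0,0,0,0.056, 0,0.05,-0.011,0,0,0,0.056, 0,0.035,-0.008,0,0,0,0.056, 0,0,0,0,0,0,0.056]'; python3 -c "
from h import *
st();goal(.483,-.202,.15,75.5)"
```

```text
clock: 39.6
tool_pos: [0.4838, -0.1901, 0.3344]
orientation: [35.6, 87.9, -158.9]
force: [0.1, 0.8, 0.4]
opening: 0.0563
t 39.6 tcp [ 0.4838 -0.1901  0.3344] grasp [ 0.4783 -0.1922  0.1755] jaw -104.40 tilt 2.13 open 0.0563 F [0.1 0.8 0.4] q [  1.  10. -24.   1. -58.  75.]
world d(mm) [ -0.8 -11.9 -25.4] | tool now d(mm) [25.6 11.2 -3. ] rotvec [ 0.08  1.73 -1.24] norm 2.1
   after-turn tool d(mm) [25.4 11.7 -2.2]
```

```bash
python3 -m inch '[0,0.0115,-0.002,0,1.7,-1.2,0.056, 0,0,0,0,0,0,0.056, 0.025,0,0,0,0,0,0.056, 0,0,0,0,0,0,0.056]'; python3 -c "
from h import *
st();goal(.483,-.202,.055,75.5)
o=ctrl.get_obs();f=ctrl.snapshot('wrist');P=cloud(f,wristT(f,o))
print('reel',circ(sel(P,(.483,-.203),.04,.05,.07)))"
```

```text
clock: 40.1
tool_pos: [0.4826, -0.201, 0.3082]
orientation: [-111.4, 89.9, 53.9]
force: [0.0, 0.6, 0.2]
opening: 0.0554
t 40.1 tcp [ 0.4826 -0.201   0.3082] grasp [ 0.4827 -0.2008  0.1492] jaw -104.69 tilt 0.08 open 0.0554 F [0.  0.6 0.2] q [ -1.  11. -26.  -0. -53.  76.]
world d(mm) [  0.4  -1.  -94.2] | tool now d(mm) [94.2  1.  -0.6] rotvec [-0.19 -0.03  0.07] norm 0.2
   after-turn tool d(mm) [94.2  0.9 -0.7]
reel (array([ 482.9, -201.5]), 16.9, array([ 0.4837, -0.2016]), np.float64(0.0575), 1845)
```

```bash
python3 -m inch '[0.01,0,-0.0005,0,0,0,0.056, 0.025,0,0,0,0,0,0.056, 0.025,0,0,0,0,0,0.056, 0.005,0,0,0,0,0,0.056, 0,0,0,0,0,0,0.056]'; python3 -c "
from h import *
st();goal(.483,-.202,.0535,75.5)"
```

```text
clock: 40.78
tool_pos: [0.4863, -0.2002, 0.2458]
orientation: [-168.5, 89.5, -3.0]
force: [-1.0, -0.2, -0.3]
opening: 0.0561
t 40.775 tcp [ 0.4863 -0.2002  0.2458] grasp [ 0.4878 -0.2003  0.0868] jaw -104.54 tilt 0.54 open 0.0561 F [-1.  -0.2 -0.3] q [ -1.  16. -30.   0. -44.  76.]
world d(mm) [ -3.3  -1.8 -33.3] | tool now d(mm) [33.3  2.6  3. ] rotvec [-0.04 -0.53  0.11] norm 0.5
   after-turn tool d(mm) [33.3  2.5  2.7]
```

```bash
python3 -m inch '[0.005,0.0025,0.003,0,-0.5,0.1,0.056, 0.012,0,0,0,0,0,0.056, 0.012,0,0,0,0,0,0.056, 0,0,0,0,0,0,0.056]'; python3 -c "
from h import *
st();goal(.483,-.202,.0535,75.5)"
```

```text
clock: 41.28
tool_pos: [0.4831, -0.2021, 0.2165]
orientation: [-168.3, 89.8, -2.8]
force: [0.0, -0.4, -0.5]
opening: 0.0563
t 41.275 tcp [ 0.4831 -0.2021  0.2165] grasp [ 0.4836 -0.2021  0.0575] jaw -104.54 tilt 0.17 open 0.0563 F [ 0.  -0.4 -0.5] q [ -1.  18. -32.   0. -40.  77.]
world d(mm) [-0.1  0.1 -4. ] | tool now d(mm) [ 4.  -0.   0.1] rotvec [-0.04 -0.16  0.03] norm 0.2
   after-turn tool d(mm) [ 4.  -0.   0.1]
```

```bash
python3 -m inch '[0.0035,0,0,0,-0.1,0,0.05, 0,0,0,0,0,0,0.02, 0,0,0,0,0,0,0.02, 0,0,0,0,0,0,0.02, 0,0,0,0,0,0,0.02]'; python3 -c "
from h import *
st()"; python3 -m inch '[-0.012,0,0,0,0,0,0.02, -0.03,0,0,0,0,0,0.02, -0.04,0,0,0,0,0,0.02, -0.04,0,0,0,0,0,0.02, -0.01,0,0,0,0,0,0.02, 0,0,0,-9,0,0,0.02, 0,0,0,-9,0,0,0.02, 0,0,0,-9,0,0,0.02, 0,0,0,-9,0,0,0.02,0,0,0,0,0,0,0.02]';  python3 -c "
from h import *
st();goal(.470,.1885,.19,111)"
```

```text
clock: 41.9
tool_pos: [0.4835, -0.2021, 0.2132]
orientation: [-159.3, 89.9, 6.2]
force: [-1.0, -0.0, 0.3]
opening: 0.0324
t 41.9 tcp [ 0.4835 -0.2021  0.2132] grasp [ 0.4838 -0.2021  0.0542] jaw -104.53 tilt 0.10 open 0.0324 F [-1.  -0.   0.3] q [ -1.  18. -32.  -0. -40.  77.]
clock: 43.15
tool_pos: [0.4813, -0.2019, 0.3537]
orientation: [170.3, 89.8, 12.8]
force: [0.4, -0.0, -0.3]
opening: 0.0328
t 43.15 tcp [ 0.4813 -0.2019  0.3537] grasp [ 0.4818 -0.2018  0.1947] jaw -67.52 tilt 0.18 open 0.0328 F [ 0.4 -0.  -0.3] q [ -1.   8. -23.  -0. -59. 114.]
world d(mm) [-11.3 390.4  -4.7] | tool now d(mm) [   4.9 -365.1 -138.8] rotvec [ 1.48 -0.17 -0.03] norm 1.5
   after-turn tool d(mm) [   4.7 -368.6 -129.4]
```

```bash
python3 -m inch '[0,-0.03,-0.01,1.4,0,0,0.02, 0,-0.045,-0.016,0,0,0,0.02, 0,-0.045,-0.016,0,0,0,0.02, 0,-0.045,-0.016,0,0,0,0.02, 0,-0.045,-0.016,0,0,0,0.02, 0,-0.045,-0.016,0,0,0,0.02, 0,-0.045,-0.016,0,0,0,0.02, 0,-0.035,-0.013,0,0,0,0.02, 0,-0.015,-0.005,0,0,0,0.02, 0,0,0,0,0,0,0.02]';  python3 -c "
from h import *
st();goal(.470,.1885,.19,111)"
```

```text
clock: 44.4
tool_pos: [0.4753, 0.1799, 0.3535]
orientation: [-178.2, 89.9, 20.4]
force: [0.2, -0.6, 0.3]
opening: 0.0326
t 44.4 tcp [0.4753 0.1799 0.3535] grasp [0.4755 0.1799 0.1945] jaw -71.41 tilt 0.07 open 0.0326 F [ 0.2 -0.6  0.3] q [ 43.   7. -24.   0. -58.  66.]
world d(mm) [-5.3  8.6 -4.5] | tool now d(mm) [ 4.5 -9.9  2.3] rotvec [-2.41 -0.07  0.  ] norm 2.4
   after-turn tool d(mm) [ 4.5 -9.9  1.8]
```

```bash
python3 -m inch '[0,-0.009,0.002,-2.4,0,0,0.02, 0,0,0,0,0,0,0.02, 0.025,0,0,0,0,0,0.02, 0.035,0,0,0,0,0,0.02, 0.025,0,0,0,0,0,0.02, 0,0,0,0,0,0,0.02]';  python3 -c "
from h import *
st();goal(.470,.1885,.06,111)"
```

```text
clock: 45.15
tool_pos: [0.4704, 0.184, 0.2677]
orientation: [-170.0, 89.8, 30.8]
force: [-0.1, 0.1, -0.4]
opening: 0.0323
t 45.15 tcp [0.4704 0.184  0.2677] grasp [0.4708 0.1842 0.1087] jaw -69.26 tilt 0.17 open 0.0323 F [-0.1  0.1 -0.4] q [ 44.  12. -31.   0. -46.  67.]
world d(mm) [ -0.4   4.5 -48.7] | tool now d(mm) [48.7 -4.4 -1.1] rotvec [-0.26 -0.17  0.03] norm 0.3
   after-turn tool d(mm) [48.7 -4.4 -1.2]
```

```bash
python3 -m inch '[0.008,-0.0045,-0.0012,-0.2,-0.1,0,0.02, 0.015,0,0,0,0,0,0.02, 0.015,0,0,0,0,0,0.02, 0,0,0,0,0,0,0.02]';  python3 -c "
from h import *
st();goal(.470,.1885,.06,111)"
```

```text
clock: 45.65
tool_pos: [0.471, 0.1892, 0.2301]
orientation: [-160.7, 89.7, 40.3]
force: [-0.3, -0.4, -0.5]
opening: 0.0323
t 45.65 tcp [0.471  0.1892 0.2301] grasp [0.4717 0.1898 0.0711] jaw -69.08 tilt 0.33 open 0.0323 F [-0.3 -0.4 -0.5] q [ 44.  16. -33.   0. -41.  67.]
world d(mm) [ -1.   -0.7 -11.1] | tool now d(mm) [11.1  0.3  1.2] rotvec [-0.08 -0.31  0.11] norm 0.3
   after-turn tool d(mm) [11.1  0.3  1.1]
```

```bash
python3 -m inch '[0.005,0.0003,0.0012,0,-0.3,0.1,0.02, 0.005,0,0.0005,0,0,0,0.02, 0,0,0,0,0,0,0.02]';  python3 -c "
from h import *
st()"
```

```text
clock: 46.02
tool_pos: [0.4698, 0.1886, 0.2204]
orientation: [-159.7, 89.9, 41.2]
force: [0.1, 0.2, -0.1]
opening: 0.0325
t 46.025 tcp [0.4698 0.1886 0.2204] grasp [0.47   0.1888 0.0614] jaw -69.06 tilt 0.09 open 0.0325 F [ 0.1  0.2 -0.1] q [ 44.  16. -34.   0. -40.  67.]
```

```bash
python3 -m inch '[0.002,0,0,0,0,0,0.02, 0,0,0,0,0,0,0.02, 0.0003,0,0,0,0,0,0.038, 0,0,0,0,0,0,0.05, 0,0,0,0,0,0,0.05, -0.02,0,0,0,0,0,0.056, -0.03,0,0,0,0,0,0.056, -0.05,0,0,0,0,0,0.056, -0.04,0,0,0,0,0,0.056, 0,0,0,0,0,0,0.056, 0,0,0,0,0,0,0.056]';  python3 -c "
from h import *
st()
o=ctrl.get_obs();f=ctrl.snapshot('wrist');save('w13',f);P=cloud(f,wristT(f,o))
def rep(P):
    print('reel',circ(sel(P,(.47,.187),.03,.055,.07)));print('box',rect(sel(P,(.494,.1),.04,.037,.046)));print('loupe',circ(sel(P,(.4346,.002),.025,.032,.041)))
rep(P)
for n in('scene','side'):
    f=ctrl.snapshot(n);save(n+'13',f,(140,140,400,335),3);rep(cloud(f))"
```

```text
clock: 47.4
tool_pos: [0.4694, 0.1882, 0.3624]
orientation: [-162.8, 89.9, 38.1]
force: [-0.1, -0.7, 0.0]
opening: 0.056
t 47.4 tcp [0.4694 0.1882 0.3624] grasp [0.4696 0.1884 0.2034] jaw -69.06 tilt 0.09 open 0.0560 F [-0.1 -0.7  0. ] q [ 44.   6. -24.   0. -60.  67.]
reel (array([470. , 190.1]), 16.9, array([0.4707, 0.1904]), np.float64(0.0624), 1310)
box (array([495.7, 102.7]), array([39.7, 45.6]), 12.1, 2249)
loupe (array([0., 0.]), 0.0, array([nan, nan]), np.float64(nan), 0)
reel (array([468.8, 188.8]), 17.1, array([0.4684, 0.1898]), np.float64(0.0645), 327)
box (array([494.9, 101.6]), array([40.2, 45.6]), 12.8, 508)
loupe (array([434.3,   4.5]), 15.6, array([0.4341, 0.0051]), np.float64(0.0366), 184)
reel (array([469. , 190.8]), 16.8, array([0.4688, 0.1918]), np.float64(0.0641), 252)
box (array([494.8, 103.7]), array([39. , 46.1]), 10.1, 364)
loupe (array([434.9,   5.2]), 15.8, array([0.4345, 0.0078]), np.float64(0.0361), 122)h.py:25: RuntimeWarning: Mean of empty slice.
  c,r=cv2.minEnclosingCircle((Q[:,:2]*1000).astype(np.float32));return np.round(c,1),round(r,1),Q[:,:2].mean(0).round(4),np.median(Q[:,2]).round(4),len(Q)
  ret = um.true_divide(
  return _methods._mean(a, axis=axis, dtype=dtype,
  ret = ret.dtype.type(ret / rcount)
```

View pics/w13.png

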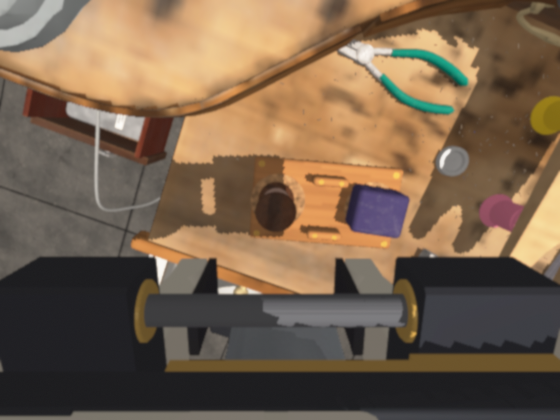

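View pics/scene13.png

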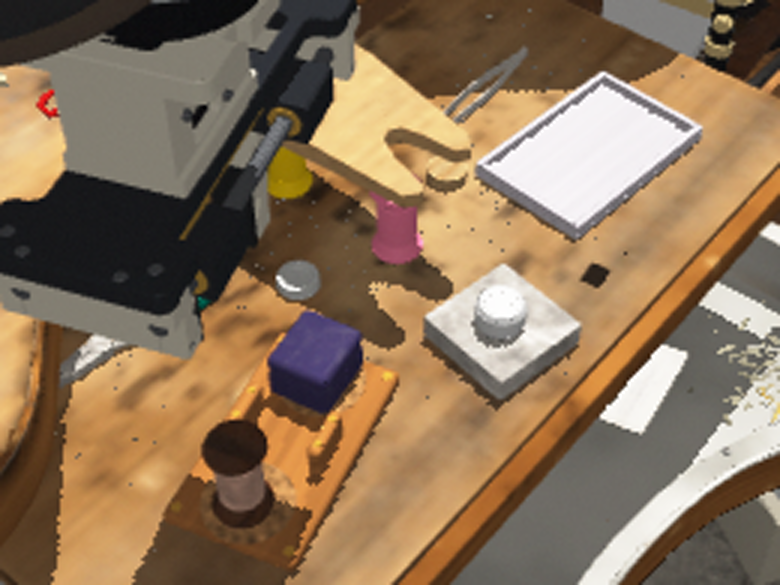

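All three are in place in the pictures: reel at scene-crop (237,475), box at (316,360), loupe on the block at (500,312). The bystanders look unmoved and the gripper is clear, so I'm handing in.

```bash
python3 -c "
from h import *
print(ctrl.close_job());st()"
```

```text
the job is handed in; nothing more can be done
None
the job is handed in; nothing more can be done
```

The job is handed in at about 47.5 s. I moved the reel and then the ring box into the side tray, set the loupe on the bench block, and put the box and then the reel back on the stand.

| Object | Last check before handing in | Limit |
|---|---|---|
| Reel | about 1–2 mm from its start, upright | 12 mm |
| Ring box | about 1–2 mm from its start, upright | 12 mm |
| Ring box angle to the stand | about 3–6° | 20° (0.35 rad) |
| Loupe | about 2–4 mm from the block's middle, top at z = 0.036 | 12 mm |

- **Clearance:** The gripper was open and well above the stand, touching nothing. In the last pictures the pliers, tweezers, zinc cap and wooden plug looked unmoved; I did not measure them.
- **Disagreements:** The cameras differed by 1–2 mm on the reel and box positions. For the loupe's offset, the fitted circles gave 2–3 mm, and the side camera's partial view gave up to 5 mm. All are within the limits.
- **Failed check:** The final wrist picture did not have the block in view, so it gave no loupe reading. The loupe figures come from the scene and side cameras, and from a wrist picture taken right after it was set down.

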